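Shim the antenna turntable drive level

TASK

Level the antenna drive: lay the pry bar across the fulcrum block with its tip under the drive's jacking lug and push its other end down until the front of the base plate stands clear, high enough for the shims; slide every grey shim that is laid out, toe first, until about half its length is under the plate's front edge, and only then press the plate down so that it lies level on them. With the plate down, use the slotted driver (not the fingers) to turn both captive screws clockwise a quarter turn to their stops, and finish with the bar lying flat on the green mat, the driver standing upright on the mat, and the other things on the table left where they were.

Things in the scene. Friction and masses are not known exactly. Their poses are not given: they have to be found in the camera images.
- station: Fixed stand of the antenna drive, a grey motor on a steel base plate hinged at its back. Origin: on the table below the middle of the plate's front edge. Own x runs along that edge, own y points under the plate, z up. Plate: x -150 to 150, y 0 to 195 mm, 18 mm thick. Motor begins at y = 85 mm. Hinge line: y = 200 mm, 21 mm up. Rubber stops stand only under the outer 12 mm of the front corners.
- drive (a joint): Tilt of the base plate (3.5 kg with motor) about its hinge, rad, growing as the front rises. 0: front edge 6 mm above the table. 0.03: level, underside 12, top 30 mm up, as it lies on the shims. Stop at 0.14. Friction in the hinge holds it wherever it is left; raising takes 30 to 38 N at the front edge, pushing it down 4 to 12 N on top near that edge.
- lug_under (a point): Jacking lug: dark steel bracket 36 mm wide on the plate's front edge at station x = -105 mm; its 12 mm thick lip overhangs 32 mm in front of the edge. This point: outer lower edge of the lip, mid-width, 102 mm above the table at drive 0. The bracket's upright (on the edge, 30 mm behind this point) stops a bar pushed under the lip. Axes as the plate's.
- fulcrum: Fulcrum block bolted down in front of the lug, at station (-105, -70) mm. Origin on the table below the middle of its ridge; axes as the station's. Round ridge along x, top 85 mm above the table; two cheeks 30 mm apart rise to 103 mm and guide a bar laid across along y. Block 54 x 24 mm, on a foot 54 x 70 mm, 6 mm thick.
- screw1 (a joint): Captive quarter-turn screw on the base plate at station (-40, 34) mm: rad turned clockwise seen from above; loose near 0, tight at the stop at 1.6. Takes about 0.12 N m.
- screw2 (a joint): The same, at station (110, 34) mm.
- screw1_head (a point): Centre of the upright blade that is this screw's head: 28 long (own x) x 5 thick x 12 mm high, on a 30 mm dia. collar 4 mm thick on top of the plate. This point is 10 mm above the plate's top; own x is along the blade.
- screw2_head (a point): The same for the second screw.
- bar_grip (a point): Pry bar, flat steel 270 x 18 x 10 mm, 0.45 kg, with a black grip block 50 x 20 mm at mid-length, 26 mm high from the bar's underside. This point: centre of the grip block, 13 mm above the underside, at the centre of mass. Own x points to the tip that goes under the lug, 135 mm away; z up. The other end is 24 mm wide over its last 35 mm, to push on.
- bar: The pry bar; origin under its centre, 13 mm below bar_grip, same axes. Level on the fulcrum's ridge its top is 7 mm below the lug's lip; let go, its push end sinks until the tip meets the lip. With the tip within 10 mm of the bracket's upright, pushing the end down nearly to the table raises the plate to 0.08 to 0.10 rad.
- driver_grip (a point): Slotted driver, standing upright, 100 mm high, 0.22 kg: black square handle 24 x 24 mm (24 to 100 mm above its foot) on a steel fork 36 x 34.5 mm. The fork's slot, open below, 8.5 mm wide and 16 mm deep, runs right through along own x and fits over a screw's blade. This point: on the axis 70 mm above the foot; z up.
- mat: Green rubber tool mat, fixed, 340 (own x) x 190 (own y) x 3 mm; origin at the centre of its underside, on the table. Bar and driver start on it.
- shim1_tab (a point): Grey plastic levelling shim, 34 wide x 95 long x 12 mm thick, 90 g, with an upright tab 30 wide x 14 thick, top 50 mm above the table, at its rear end. This point: centre of the tab, 32 mm above the underside, 7 mm from the rear end. Own y points to the toe, z up. May be absent.
- shim1_toe (a point): Middle of this shim's toe (front end, 6 mm above the underside), 88 mm ahead of the tab's centre.
- shim2_tab (a point): Grey plastic levelling shim, 34 wide x 95 long x 12 mm thick, 90 g, with an upright tab 30 wide x 14 thick, top 50 mm above the table, at its rear end. This point: centre of the tab, 32 mm above the underside, 7 mm from the rear end. Own y points to the toe, z up. May be absent.
- shim2_toe (a point): Middle of this shim's toe (front end, 6 mm above the underside), 88 mm ahead of the tab's centre.
- shim3_tab (a point): Grey plastic levelling shim, 34 wide x 95 long x 12 mm thick, 90 g, with an upright tab 30 wide x 14 thick, top 50 mm above the table, at its rear end. This point: centre of the tab, 32 mm above the underside, 7 mm from the rear end. Own y points to the toe, z up. May be absent.
- shim3_toe (a point): Middle of this shim's toe (front end, 6 mm above the underside), 88 mm ahead of the tab's centre.
- cup: White paper cup, 72 mm across, 85 mm high; a bystander, to be left alone. Origin under its centre.
- adapter: Small brass and steel coaxial adapter, 22 mm across, 38 mm high, standing; a bystander, to be left alone. Origin under its centre.
- attenuator: Aluminium attenuator block 50 x 26 x 24 mm with brass ends; a bystander, to be left alone. Origin under its centre.
- tape: Roll of yellow tape lying flat, 90 mm across, 24 mm high; a bystander, to be left alone. Origin under its centre.

How it is judged:
On the way, in this order (a step that is already met when the one before it is completed fails the run):
1. the plate is levered up by the bar working over the fulcrum block (drive above 0.05 rad) (value of joint drive above 0.05 rad and contact force between bar and fulcrum above 2 N), for 0.1 s.
2. every shim present has its toe at least 30 mm under the plate's front edge, flat on the table (y of shim1_toe in the frame of station between 0.03 and 0.09 m and x of shim1_toe in the frame of station between -0.14 and 0.14 m and height (world z) of each of shim1_toe, shim2_toe, shim3_toe below 0.012 m and y of shim2_toe in the frame of station between 0.03 and 0.09 m and x of shim2_toe in the frame of station between -0.14 and 0.14 m and y of shim3_toe in the frame of station between 0.03 and 0.09 m and x of shim3_toe in the frame of station between -0.14 and 0.14 m), for 0.3 s.
3. the plate is pressed down level on the shims (drive 0.022 to 0.040 rad) (all of step 2 and value of joint drive between 0.022 and 0.04 rad), for 0.2 s.
4. both screws are turned to the stop (beyond 1.35 rad) (value of joint drive between 0.022 and 0.04 rad and value of joint each of screw1, screw2 above 1.35 rad), for 0.2 s.
At the end, for the whole second after the job is handed in: Every shim present lies flat with its toe at least 30 mm under the plate's front edge, the plate is down level on them (0.022 to 0.040 rad), both screws are beyond 1.35 rad, the bar lies flat with its middle on the mat, the driver stands upright on the mat, all at rest (all of step 2 and all of step 4 and x of bar_grip in the frame of mat between -0.12 and 0.12 m and y of bar_grip in the frame of mat between -0.095 and 0.095 m and height (world z) of bar_grip below 0.025 m and angle between bar_grip's own z axis and vertical below 0.1 rad and x of driver_grip in the frame of mat between -0.17 and 0.17 m and y of driver_grip in the frame of mat between -0.095 and 0.095 m and height (world z) of driver_grip below 0.082 m and angle between driver_grip's own z axis and vertical below 0.12 rad and linear speed of bar below 0.02 m/s); the robot touches nothing.
It fails at once if a bystander (cup, adapter, attenuator, tape) is moved more than 40 mm (distance of any of cup, adapter, attenuator, tape from where it was at the start of the episode above 0.04 m).
It fails at once if the fingers turn a screw head directly (more than 3 N on it) (contact force between the fingers and screw1 above 3 N or contact force between the fingers and screw2 above 3 N).
Of shim1, shim2, shim3 only 1 to 3 are there at a start; the rules pass over those that are not, and their reading is None.
At some moment in a run one of shim1, shim2, shim3 may be knocked a few centimetres aside while the robot is not near it.
It also fails if it takes over 210 s, if anything falls off the work surface, if the arm or the gripper's body presses on something with over 40 N, if the wrist force passes 120 N, or if a joint passes its speed limit or range.

ROBOT

A 7-joint arm with a two-finger parallel gripper is mounted at the origin on the work surface. World frame = base frame: x ahead of the robot, y to its left, z up, the work surface at z = 0. Lengths are in m, angles in rad, forces in N, time in s.
With the tool pointing down it reaches from about 0.4 to 0.875 m from the base axis. Payload 19.3 kg.
Tool frame: the origin (TCP) lies midway between the tips of the shut fingers; the grasp point (between the pads) lies 19 mm behind it; z points along the fingers, y is the line along which they close (so a half turn about z gives the same grasp; the last joint's range is limited). The gripper opens to 85 mm and grips with 20 to 120 N. Pads are 22 mm wide; open, the fingers measure 114 mm over their backs; the gripper's body (76 mm by 85 mm) begins 54 mm behind the grasp point. The pads swing forward as they close: fully open they stand 13 mm farther back than shut.
Start: joints at [-1.287, 0.521, -0.036, 1.599, 0.021, 1.021, -0.113], TCP at [0.217, 0.586, 0.202] pointing down, gripper open.
Joint ranges: [-2.91, 2.91], [-0.3, 2.13], [-1.5, 1.42], [0.17, 2.43], [-1.26, 4.41], [0.16, 1.93], [-2.52, 2.52]. Speed limits (rad/s): [1.89, 1.89, 2.39, 2.39, 3.01, 3.01, 3.01].

INTERFACE

Orientations are given as [roll, pitch, yaw] about the fixed x, y, z axes, in that order (R = Rz(yaw) Ry(pitch) Rx(roll)).
In Python, from workcell import bot gives the robot as it stands.
- The arm moves only by the tool move_arm, never from a script. Its argument "moves" is a list that holds one entry, the list of rows, each a list of 7 numbers: the opening, from 0 (shut) to 1 (fully open), then the shift along the tool's x, y, z in units of 1000 mm (1.0 is 1000 mm), then the turn, a rotation vector about the tool's x, y, z in units of 2 pi rad (1.0 is 2 pi rad). A call has 1 to 5 rows; each row is the pose to reach, as a shift and turn from the pose commanded when the call began, along the tool's axes at that moment, turning the shorter way round; what a row does not reach only later rows make up. A row lasts 1/10 s, in which the tool goes at most 50 mm and 8.59 degrees, less where a joint would pass 70% of its speed; a pose out of reach is approached as far as the arm can. A call with a number of a shift or a turn outside -1 to 1 is refused whole. A call with a gripper value outside its range is refused whole. The fingers move at their own pace and stop on an object; "force" is the grip in N (left out, the last holds). Time passes only in rows, so rows that repeat a pose let the fingers close. It gives the time, the measured TCP pose, the force, the opening and the grip force at its end, in the units of the state.
- bot.observe(): the state, without advancing time (a new reading comes with each control period).
- bot.grab_frame(name): name is "scene" or "top"; returns the picture (480x640x3 uint8, red, green, blue); there is no depth.
- bot.camera_params(name): a dict with "vertical_fov" (degrees; the focal length in pixels is half the picture's height over the tangent of half this angle, whatever the lens; pixels are square), "cx", "cy" (the principal point, pixels), "R" (3x3) and "t" (3): a world point X has camera coordinates R X + t. Camera axes: x right, y down, z forward; pixel columns grow to the right and rows downward; lengths in m; the calibration is good to about 2 mm. A picture is of the moment at which its call begins. camera_params takes no time and is no camera call.
- bot.job_done(): hands the job in; it is judged then, once.
The state is a dict: "clock": time; "qpos": joint angles; "qd": joint speeds; "joint_efforts": joint torques, N m; "position": TCP position; "tool_rot": TCP orientation; "force": force on the tool from outside, world axes, zero at the start; "moment": the same for the moment, N m; "grip_width": finger opening in m; "finger_force": force on a finger pad.
Only numpy, scipy, OpenCV 4.12 (cv2) and the standard library are available. Lean on these libraries where they do the work, as an engineer would, in place of code of your own. Each camera call takes 0.05 s, during which the arm holds its last target. There are 200 camera calls.

## Working session

There is one attempt and no reset: what is moved stays moved. The work goes in short steps, Python scripts to look and compute and a tool call to move; the robot and the scene stay as the last step left them, time stands still between calls to the robot, and variables do not carry over. Pictures are saved under pics/ and viewed, at most 14 in all, crops included, and the job is handed in when it is done.

Besides the shell and the picture viewer there is one more tool, called after "Request:" in YAML: its name, and indented under it one key for each argument. move_arm: Moves the arm, as the interface text tells. Shifts and turns lie within -1 to 1; 1 stands for 1000 mm of shift or 2 pi rad of turn. Its arguments: {"type":"object","properties":{"moves":{"type":"array"},"force":{"type":"number"}},"required":["moves"]}

```bash
mkdir -p pics; ls; python3 - <<'E'
from workcell import bot
import cv2
s=bot.observe();print({k:(v if not hasattr(v,'tolist') else v.tolist()) for k,v in s.items()})
for n in("scene","top"):
    p=bot.camera_params(n);print(n,p)
    cv2.imwrite(f"pics/{n}0.png",cv2.cvtColor(bot.grab_frame(n),cv2.COLOR_RGB2BGR))
E
```

```text
pics
{'clock': 0.0, 'qpos': [-1.2871887082319118, 0.5220235664040754, -0.03632044988014172, 1.5999938636792799, 0.02120098780989904, 1.0210791053261101, -0.11276686652090814], 'qd': [0.0006060381171024027, -0.0011130130813902578, -0.0006565689722040399, -0.0001766009406003081, 0.00016678061542655396, 0.0005258797339375383, 0.000439171506259361], 'joint_efforts': [0.0003881829343299614, -92.71071910858154, 1.9797876477241516, -36.991363763809204, 0.017798737389966846, 0.008391705632675439, 7.540308217812708e-06], 'position': [0.2164605771786003, 0.5859356335039335, 0.20152493230169344], 'tool_rot': [-3.140476865299748, 8.314860866365237e-05, 2.787802474860391], 'force': [-0.4881101829580757, -0.5757143050356871, 0.20527042650780472], 'moment': [0.057716647270259415, -0.030521798813157343, -0.06469509091070892], 'finger_force': 0.0, 'grip_width': 0.08541123639158936}
scene {'vertical_fov': 48.395480489034654, 'cx': 318.0224554028673, 'cy': 243.88764611114868, 'R': array([[ 0.49921306,  0.86641179,  0.01081362],
       [ 0.61684943, -0.34659935, -0.70665811],
       [-0.60850892,  0.35944333, -0.70747253]]), 't': array([-0.24499169, -0.33891254,  1.53106169])}
top {'vertical_fov': 48.25958843270617, 'cx': 313.1652095977075, 'cy': 238.43851718305265, 'R': array([[ 0.01772974, -0.9998256 ,  0.00586708],
       [-0.97855027, -0.01855644, -0.20517071],
       [ 0.20524381, -0.00210361, -0.97870862]]), 't': array([-0.07963995,  0.64230899,  1.16951767])}
```

View pics/scene0.png

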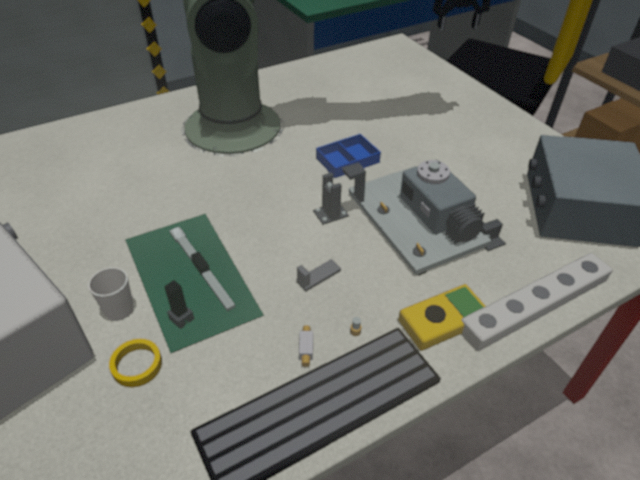

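View pics/top0.png

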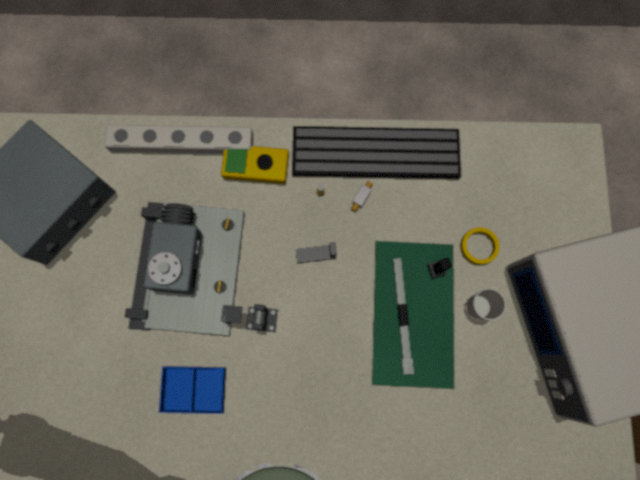

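```bash
python3 - <<'E'
import cv2
t=cv2.imread("pics/top0.png");s=cv2.imread("pics/scene0.png")
def crop(im,x,y,w,h,k,n):
    c=cv2.resize(im[y:y+h,x:x+w],None,fx=k,fy=k,interpolation=cv2.INTER_CUBIC)
    c=cv2.convertScaleAbs(c,alpha=1.4,beta=10)
    for i in range(0,w,20): cv2.putText(c,str(x+i),(i*k,8),0,.3,(0,0,255),1); cv2.line(c,(i*k,0),(i*k,4),(0,0,255),1)
    for i in range(0,h,20): cv2.putText(c,str(y+i),(0,i*k+4),0,.3,(0,0,255),1)
    cv2.imwrite(n,c)
crop(t,120,195,165,145,4,"pics/a.png")
crop(t,293,230,170,150,4,"pics/b.png")
crop(s,295,140,215,145,3,"pics/c.png")
E
```

```text
(no output)
```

View pics/a.png

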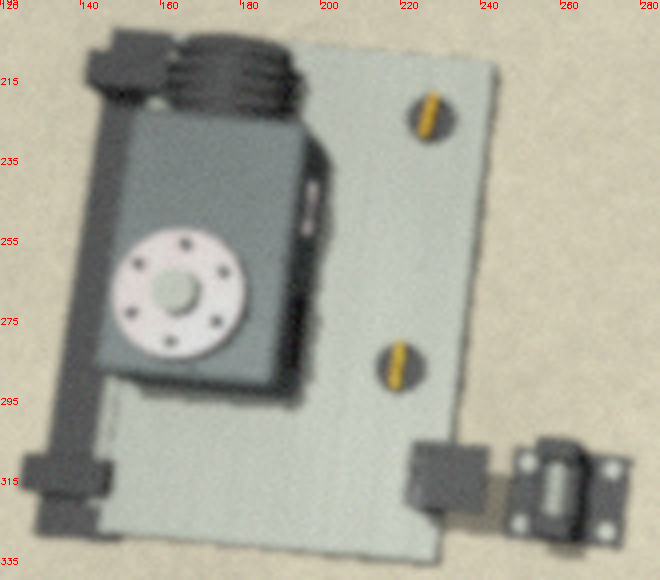

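View pics/b.png

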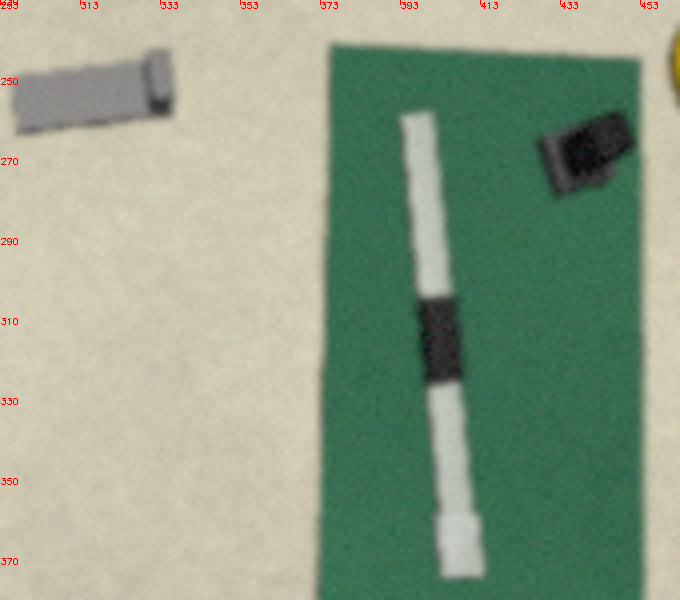

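View pics/c.png

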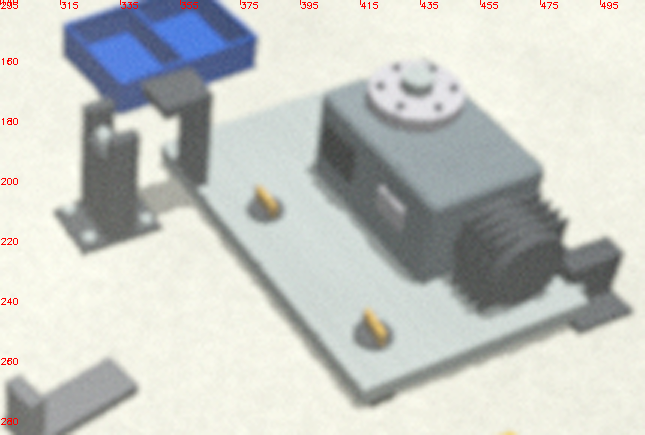

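```bash
cat > h.py <<'E'
import numpy as np
from workcell import bot
from scipy.optimize import least_squares
P={n:bot.camera_params(n) for n in("top","scene")}
def proj(n,X):
    p=P[n];c=p["R"]@np.asarray(X,float)+p["t"];f=240/np.tan(np.radians(p["vertical_fov"]/2))
    return np.array([p["cx"]+f*c[0]/c[2],p["cy"]+f*c[1]/c[2]])
def unproj(n,uv,z):
    p=P[n];f=240/np.tan(np.radians(p["vertical_fov"]/2))
    d=p["R"].T@np.array([(uv[0]-p["cx"])/f,(uv[1]-p["cy"])/f,1]);C=-p["R"].T@p["t"]
    return C+d*(z-C[2])/d[2]
def loc(pose,q):
    x,y,a=pose;c,s=np.cos(a),np.sin(a)
    return np.array([x+c*q[0]-s*q[1],y+s*q[0]+c*q[1],q[2]])
def fit(obs,x0):
    "obs: (cam,(u,v),(lx,ly,z) metres)"
    F=lambda p:np.concatenate([proj(n,loc(p,q))-uv for n,uv,q in obs])
    r=least_squares(F,x0,loss='soft_l1');return r.x,F(r.x).reshape(-1,2).round(1)
A=lambda x,y:(120+x/4,195+y/4)
B=lambda x,y:(293+x/4,230+y/4)
C=lambda x,y:(295+x/3,140+y/3)
E
cat > m.py <<'E'
from h import *
m=1e-3
st=[("top",A(497,65),(.15,0,.024)),("top",A(437,563),(-.15,0,.024)),("top",A(430,115),(.11,.034,.041)),("top",A(397,366),(-.04,.034,.041)),
("top",A(488,447),(-.087,-.032,.114)),("top",A(483,515),(-.123,-.032,.114)),
("top",A(516,453),(-.078,-.035,.006)),("top",A(632,460),(-.078,-.105,.006)),("top",A(625,547),(-.132,-.105,.006)),
("scene",C(362,388),(.15,0,.024)),("scene",C(376,328),(.11,.034,.035)),("scene",C(266,200),(-.04,.034,.035))]
for sel in (st,st[:9],st[9:]):
    p,r=fit(sel,[.6,.2,0]);print("station",p.round(4),r.tolist())
b=[("top",B(418,113),(.135,0,.013)),("top",B(463,577),(-.135,0,.013)),("top",B(438,297),(.025,0,.029)),("top",B(444,383),(-.025,0,.029))]
print("bar",fit(b,[.6,-.2,0]))
s=[("top",B(12,76),(.017,.088,.012)),("top",B(17,134),(-.017,.088,.012)),("top",B(147,52),(.015,.007,.05)),("top",B(168,50),(.015,-.007,.05)),("scene",C(110,358),(-0.017,.088,.012)),("scene",C(138,388),(.017,.088,.012))]
print("shim",fit(s,[.7,0,0]))
M=[("top",(375.7,241),(.17,.095,.003)),("top",(453,243.5),(.17,-.095,.003)),("top",(453,388),(-.17,-.095,.003)),("top",(373,385),(-.17,.095,.003))]
print("mat",fit(M,[.6,-.2,0]))
print("fork cnr",[unproj("top",B(*q),.027).round(3).tolist() for q in((540,137),(553,195),(610,178))])
print("handle",[unproj("top",B(*q),.103).round(3).tolist() for q in((620,112),(635,143))])
E
python3 m.py
```

```text
station [ 0.5694  0.1105 -0.0662] [[-0.4, -1.0], [0.2, 0.3], [-0.6, -0.3], [0.0, -0.1], [-0.5, -0.1], [-1.1, -0.3], [-0.1, -1.7], [0.4, -0.9], [-0.1, 0.5], [-1.0, -0.1], [-2.0, -1.1], [-1.6, -0.2]]
station [ 0.5687  0.1097 -0.0694] [[0.1, -0.7], [0.3, 0.6], [-0.2, -0.0], [0.3, 0.2], [-0.3, 0.3], [-1.0, 0.1], [0.1, -1.3], [0.6, -0.4], [0.1, 1.0]]
station [ 0.572   0.1131 -0.0744] [[0.3, 0.5], [-0.5, -0.6], [0.2, 0.1]]
bar (array([ 0.47527727, -0.28057133,  0.08054737]), array([[-0.4,  0.2],
       [-0.5,  0.2],
       [ 0.2, -0.3],
       [ 0.8, -0.1]]))
shim (array([ 0.6230123 , -0.11529845,  0.10152852]), array([[-0.5, -1. ],
       [-0.6, -1.6],
       [ 0. , -0.1],
       [ 0.7, -0.1],
       [-0.8, -0.9],
       [-0.5, -1.4]]))
mat (array([ 0.48312534, -0.30913655, -0.02457326]), array([[-0.7, -0.8],
       [ 0.2,  0.1],
       [ 1.9,  0.5],
       [-0.7, -0. ]]))
fork cnr [[0.595, -0.34, 0.027], [0.561, -0.347, 0.027], [0.571, -0.381, 0.027]]
handle [[0.597, -0.369, 0.103], [0.58, -0.376, 0.103]]
```

```bash
cat > plan.py <<'E'
import sys,json,numpy as np
from workcell import bot
from scipy.spatial.transform import Rotation as R
def tgt(x,y,z,yaw,tilt=0):
    "tool down, own x at yaw; tilt>0: tool x end raised about tool y"
    return np.array([x,y,z]),R.from_euler('z',yaw)*R.from_euler('y',-tilt)*R.from_euler('x',np.pi)
def cur():
    s=bot.observe();return np.array(s["position"]),R.from_euler('xyz',s["tool_rot"])
def plan(ws,start=None):
    p,r=start or cur()
    for w in ws:
        q,t=tgt(*w);d=r.inv().apply(q-p);v=(r.inv()*t).as_rotvec()/2/np.pi
        print(w,"->",d.round(4).tolist(),v.round(4).tolist(),"rows>=%.1f"%max(np.linalg.norm(d)/.05,np.linalg.norm(v)*2*np.pi/.15));p,r=q,t
S=(.5695,.1105,-.068)
def st(x,y):
    c,s=np.cos(S[2]),np.sin(S[2]);return round(S[0]+c*x-s*y,4),round(S[1]+s*x+c*y,4)
if __name__=="__main__":
    s=bot.observe();print("t %.2f"%s["clock"],np.round(s["position"],4),np.round(s["tool_rot"],4),"F",np.round(s["force"],1),"w %.4f ff %.1f"%(s["grip_width"],s["finger_force"]))
E
python3 - <<'E'
from plan import *
plan([(.28,.42,.24,2.25),(.34,.25,.24,1.71),(.40,.07,.24,1.17),(.45,-.11,.24,.63),(.4753,-.2806,.18,.0805),(.4753,-.2806,.04,.0805),(.4753,-.2806,.0075,.0805)])
E
```

```text
(0.28, 0.42, 0.24, 2.25) -> [-0.1171, -0.1337, -0.0383] [-0.0001, 0.0001, 0.0856] rows>=3.6
(0.34, 0.25, 0.24, 1.71) -> [-0.17, -0.0601, -0.0] [0.0, -0.0, 0.0859] rows>=3.6
(0.4, 0.07, 0.24, 1.17) -> [-0.1866, 0.0344, 0.0] [0.0, -0.0, 0.0859] rows>=3.8
(0.45, -0.11, 0.24, 0.63) -> [-0.1462, 0.1163, 0.0] [0.0, -0.0, 0.0859] rows>=3.7
(0.4753, -0.2806, 0.18, 0.0805) -> [-0.0801, 0.1528, 0.06] [0.0, -0.0, 0.0875] rows>=3.7
(0.4753, -0.2806, 0.04, 0.0805) -> [0.0, -0.0, 0.14] [0.0, 0.0, 0.0] rows>=2.8
(0.4753, -0.2806, 0.0075, 0.0805) -> [0.0, -0.0, 0.0325] [0.0, 0.0, 0.0] rows>=0.7
```

Request:
move_arm:
  moves:
    - [[1,-0.117,-0.1337,-0.0383,0,0,0.0856],[1,-0.117,-0.1337,-0.0383,0,0,0.0856],[1,-0.117,-0.1337,-0.0383,0,0,0.0856],[1,-0.117,-0.1337,-0.0383,0,0,0.0856],[1,-0.117,-0.1337,-0.0383,0,0,0.0856]]

```text
clock: 0.6
position: [0.2821, 0.4169, 0.2415]
tool_rot: [3.141, 0.0, 2.242]
force: [-0.1, 1.1, 0.3]
grip_width: 0.0855
finger_force: 0.0
```

Request:
move_arm:
  moves:
    - [[1,-0.17,-0.06,0,0,0,0.0859],[1,-0.17,-0.06,0,0,0,0.0859],[1,-0.17,-0.06,0,0,0,0.0859],[1,-0.17,-0.06,0,0,0,0.0859],[1,-0.17,-0.06,0,0,0,0.0859]]

```text
clock: 1.1
position: [0.3411, 0.2473, 0.2405]
tool_rot: [3.142, 0.0, 1.703]
force: [-0.9, 1.3, -0.2]
grip_width: 0.0857
finger_force: 0.0
```

Request:
move_arm:
  moves:
    - [[1,-0.1866,0.0344,0,0,0,0.0859],[1,-0.1866,0.0344,0,0,0,0.0859],[1,-0.1866,0.0344,0,0,0,0.0859],[1,-0.1866,0.0344,0,0,0,0.0859],[1,-0.1866,0.0344,0,0,0,0.0859]]

```text
clock: 1.6
position: [0.4012, 0.067, 0.2405]
tool_rot: [3.141, 0.0, 1.163]
force: [-0.1, 0.6, 0.2]
grip_width: 0.0856
finger_force: 0.0
```

Request:
move_arm:
  moves:
    - [[1,-0.1462,0.1163,0,0,0,0.0859],[1,-0.1462,0.1163,0,0,0,0.0859],[1,-0.1462,0.1163,0,0,0,0.0859],[1,-0.1462,0.1163,0,0,0,0.0859],[1,-0.1462,0.1163,0,0,0,0.0859]]

```text
clock: 2.1
position: [0.4512, -0.1129, 0.2403]
tool_rot: [3.14, 0.001, 0.625]
force: [0.5, 0.2, -0.8]
grip_width: 0.0854
finger_force: 0.0
```

Request:
move_arm:
  moves:
    - [[1,-0.08,0.1528,0.06,0,0,0.0875],[1,-0.08,0.1528,0.06,0,0,0.0875],[1,-0.08,0.1528,0.06,0,0,0.0875],[1,-0.08,0.1528,0.06,0,0,0.0875],[1,-0.08,0.1528,0.06,0,0,0.0875]]

```text
clock: 2.6
position: [0.4754, -0.2825, 0.1784]
tool_rot: [3.141, 0.003, 0.076]
force: [-0.5, 1.3, -0.8]
grip_width: 0.0853
finger_force: 0.0
```

```bash
python3 - <<'E'
from plan import *
print(cur()[0],cur()[1].as_euler('xyz'),bot.observe()["qpos"])
plan([(.4753,-.2806,.04,.0805),(.4753,-.2806,.0075,.0805)])
E
```

```text
[ 0.47543513 -0.28252077  0.17837068] [3.14062119 0.00318506 0.07648124] [-0.11018491  0.5570993   0.77852773  1.84257289 -0.47412819  0.94019929
 -0.61289533]
(0.4753, -0.2806, 0.04, 0.0805) -> [0.0005, -0.0021, 0.1384] [0.0002, 0.0005, -0.0006] rows>=2.8
(0.4753, -0.2806, 0.0075, 0.0805) -> [0.0, -0.0, 0.0325] [0.0, 0.0, 0.0] rows>=0.7
```

Request:
move_arm:
  moves:
    - [[1,0.0005,-0.001,0.1384,0,0.0005,-0.0006],[1,0.0005,-0.001,0.1384,0,0.0005,-0.0006],[1,0.0005,-0.001,0.1384,0,0.0005,-0.0006],[1,0.0005,-0.001,0.16,0,0.0005,-0.0006],[1,0.0005,-0.001,0.171,0,0.0005,-0.0006]]

```text
clock: 3.1
position: [0.4761, -0.2769, 0.0072]
tool_rot: [-3.139, -0.001, 0.088]
force: [-0.0, -1.2, -0.0]
grip_width: 0.0852
finger_force: 0.0
```

Request:
move_arm:
  moves:
    - [[0,0,0,0,0,0,0],[0,0,0,0,0,0,0],[0,0,0,0,0,0,0],[0,0,0,0,0,0,0],[0,0,0,0,0,0,0]]
  force: 80

```text
clock: 3.6
position: [0.4766, -0.2792, 0.01]
tool_rot: [3.141, -0.004, 0.085]
force: [-1.1, -0.3, 0.6]
grip_width: 0.0123
finger_force: 0.0
```

Request:
move_arm:
  moves:
    - [[0,0,0,0,0,0,0],[0,0,0,0,0,0,0],[0,0,0,-0.03,0,0,0],[0,0,0,-0.06,0,0,0],[0,0,0,-0.06,0,0,0]]

```text
clock: 4.1
position: [0.4772, -0.2802, 0.0724]
tool_rot: [3.139, -0.007, 0.084]
force: [-0.1, -0.3, -0.6]
grip_width: 0.0002
finger_force: 0.0
```

```bash
python3 plan.py; python3 - <<'E'
from plan import *
a=st(-.105,-.30);b=st(-.105,-.24);c=st(-.105,-.145);y=S[2]+np.pi/2
print(a,b,c,y)
plan([(.43,-.24,.14,.55),(.42,-.215,.15,1.03),(*a,.15,y),(*a,.0925,y),(*b,.0925,y),(*c,.0925,y)])
E
```

```text
t 4.10 [ 0.4772 -0.2802  0.0724] [ 3.1395 -0.0067  0.0845] F [-0.1 -0.3 -0.6] w 0.0002 ff 0.0
(np.float64(0.4444), np.float64(-0.1817)) (np.float64(0.4484), np.float64(-0.1218)) (np.float64(0.4549), np.float64(-0.027)) 1.5027963267948965
(0.43, -0.24, 0.14, 0.55) -> [-0.0432, -0.0439, -0.068] [0.0006, -0.001, -0.0741] rows>=3.1
(0.42, -0.215, 0.15, 1.03) -> [0.0045, -0.0265, -0.01] [0.0, 0.0, -0.0764] rows>=3.2
(np.float64(0.4444), np.float64(-0.1817), 0.15, 1.5027963267948965) -> [0.0411, 0.0038, 0.0] [0.0, 0.0, -0.0752] rows>=3.2
(np.float64(0.4444), np.float64(-0.1817), 0.0925, 1.5027963267948965) -> [0.0, -0.0, 0.0575] [0.0, 0.0, 0.0] rows>=1.2
(np.float64(0.4484), np.float64(-0.1218), 0.0925, 1.5027963267948965) -> [0.06, -0.0001, -0.0] [0.0, 0.0, 0.0] rows>=1.2
(np.float64(0.4549), np.float64(-0.027), 0.0925, 1.5027963267948965) -> [0.095, 0.0, 0.0] [0.0, 0.0, 0.0] rows>=1.9
```

```bash
cat > snap.py <<'E'
import cv2,sys
from workcell import bot
def snap(cam,x,y,w,h,k,n):
    im=cv2.cvtColor(bot.grab_frame(cam),cv2.COLOR_RGB2BGR)
    c=cv2.resize(im[y:y+h,x:x+w],None,fx=k,fy=k,interpolation=cv2.INTER_CUBIC)
    c=cv2.convertScaleAbs(c,alpha=1.4,beta=10)
    for i in range(0,w,20): cv2.putText(c,str(x+i),(i*k,8),0,.3,(0,0,255),1); cv2.line(c,(i*k,0),(i*k,4),(0,0,255),1)
    for i in range(0,h,20): cv2.putText(c,str(y+i),(0,i*k+4),0,.3,(0,0,255),1)
    return c
def pair(n,a,b):
    import numpy as np
    A,B=snap(*a,n),snap(*b,n);H=max(A.shape[0],B.shape[0])
    pad=lambda m:cv2.copyMakeBorder(m,0,H-m.shape[0],0,0,cv2.BORDER_CONSTANT)
    o=np.hstack([pad(A),pad(B)])[:600,:800];cv2.imwrite(f"pics/{n}.png",o)
E
python3 - <<'E'
from snap import *
pair("d",("top",340,200,130,195,3),("scene",110,190,135,165,3))
from h import proj
for c in("top","scene"): print(c,proj(c,[.4753,-.2806,.016]),proj(c,bot.observe()["position"]))
E
```

```text
top [402.78913998 315.09434135] [406.16003894 313.07127947]
scene [199.51625474 262.9053616 ] [196.56763349 245.0244021 ]
```

View pics/d.png

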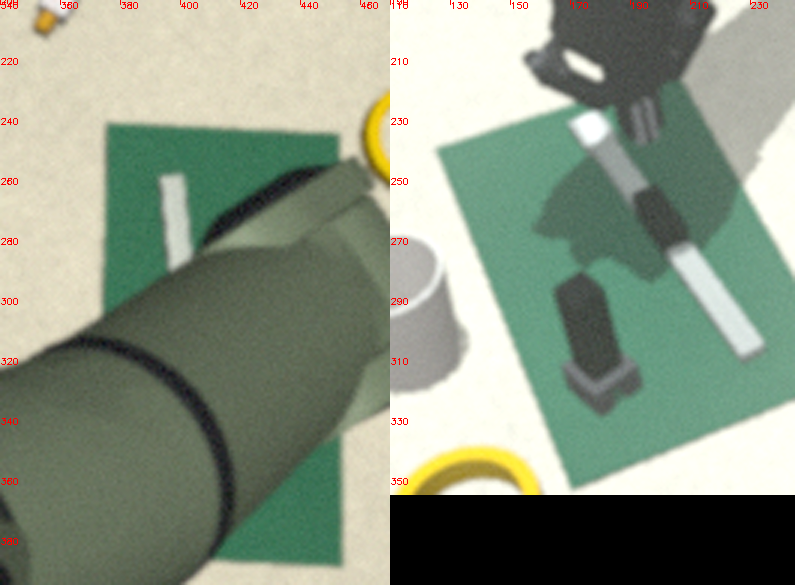

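Request:
move_arm:
  moves:
    - [[0,0,-0.045,0,0,0,0],[0,0,-0.045,0.03,0,0,0],[0,0,-0.045,0.055,0,0,0],[0,0,-0.045,0.06,0,0,0],[0,0,-0.045,0.065,0,0,0]]

```text
clock: 4.7
position: [0.4718, -0.2347, 0.0039]
tool_rot: [-3.141, -0.002, 0.084]
force: [-0.7, -0.6, 0.0]
grip_width: 0.0
finger_force: 0.0
```

Request:
move_arm:
  moves:
    - [[0,0,0,0.003,0,0,0],[0,0,0,0.006,0,0,0]]

```text
clock: 4.9
position: [0.4726, -0.2348, -0.0012]
tool_rot: [3.141, -0.004, 0.084]
force: [-1.1, -1.0, 0.1]
grip_width: -0.0001
finger_force: 0.0
```

Request:
move_arm:
  moves:
    - [[0,0,0,0.003,0,0,0],[0,0,0,0.003,0,0,0]]

```text
clock: 5.1
position: [0.4724, -0.2344, -0.0046]
tool_rot: [3.142, -0.003, 0.085]
force: [0.3, 0.2, -0.4]
grip_width: -0.0
finger_force: 0.0
```

Request:
move_arm:
  moves:
    - [[0,0,0,0.003,0,0,0],[0,0,0,0.005,0,0,0],[0,0,0,0.005,0,0,0]]

```text
clock: 5.4
position: [0.4723, -0.2343, -0.0098]
tool_rot: [-3.141, -0.003, 0.085]
force: [-0.1, -0.3, -0.1]
grip_width: 0.0004
finger_force: 0.0
```

Request:
move_arm:
  moves:
    - [[0,0,0,0.002,0,0,0],[0,0,0,0.004,0,0,0],[0,0,0,0.004,0,0,0]]

```text
clock: 5.7
position: [0.4723, -0.2343, -0.0138]
tool_rot: [-3.141, -0.003, 0.085]
force: [0.7, -0.1, -0.4]
grip_width: -0.0001
finger_force: 0.0
```

Request:
move_arm:
  moves:
    - [[0,0,0,0.002,0,0,0],[0,0,0,0.004,0,0,0],[0,0,0,0.004,0,0,0]]

```text
clock: 6.0
position: [0.4723, -0.2343, -0.0179]
tool_rot: [-3.141, -0.003, 0.085]
force: [0.5, -0.1, 0.2]
grip_width: -0.0001
finger_force: 0.0
```

Request:
move_arm:
  moves:
    - [[0,0,0,0.002,0,0,0],[0,0,0,0.002,0,0,0],[0,0,0,0.002,0,0,0]]

```text
clock: 6.3
position: [0.4724, -0.2343, -0.0196]
tool_rot: [-3.142, -0.003, 0.085]
force: [0.3, -0.2, 0.6]
grip_width: 0.0003
finger_force: 0.0
```

Request:
move_arm:
  moves:
    - [[0,0,0,0.002,0,0,0],[0,0,0,0.002,0,0,0],[0,0,0,0.002,0,0,0]]

```text
clock: 6.6
position: [0.4724, -0.2343, -0.0216]
tool_rot: [3.142, -0.003, 0.085]
force: [0.2, 0.7, 0.3]
grip_width: 0.0004
finger_force: 0.0
```

```bash
python3 plan.py; python3 - <<'E'
from snap import *
pair("e",("top",340,200,130,195,3),("scene",150,190,135,165,3))
from h import proj
for c in("top","scene"): print(c,proj(c,[.4723,-.2343,.003]))
print(bot.observe()["qpos"])
E
```

```text
t 6.60 [ 0.4724 -0.2343 -0.0216] [ 3.1416e+00 -3.1000e-03  8.4800e-02] F [0.2 0.7 0.3] w 0.0004 ff 0.0
top [382.26083979 316.37671635]
scene [220.10522887 258.43056164]
[ 0.00525641  0.79917835  0.48518903  2.01352531 -0.7563127   0.51085216
 -0.44091141]
```

View pics/e.png

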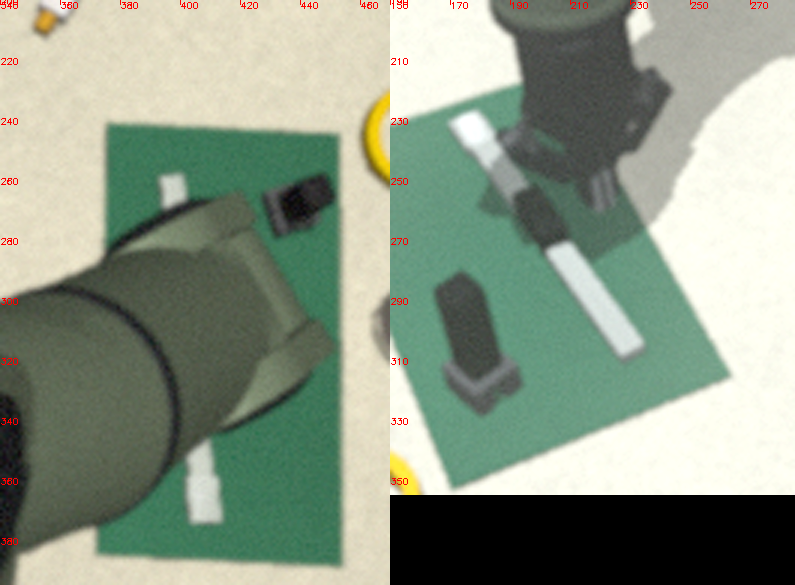

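Request:
move_arm:
  moves:
    - [[0,0,0,0.0015,0,0,0],[0,0,0,0.0015,0,0,0],[0,0,0,0.0015,0,0,0]]

```text
clock: 7.0
position: [0.4724, -0.2343, -0.0231]
tool_rot: [-3.142, -0.003, 0.085]
force: [-0.2, -0.1, 0.1]
grip_width: -0.0003
finger_force: 0.0
```

Request:
move_arm:
  moves:
    - [[0,0,0,0.0015,0,0,0],[0,0,0,0.0015,0,0,0],[0,0,0,0.0015,0,0,0]]

```text
clock: 7.3
position: [0.4724, -0.2344, -0.0246]
tool_rot: [3.142, -0.003, 0.085]
force: [0.6, 0.5, 0.1]
grip_width: 0.0
finger_force: 0.0
```

Request:
move_arm:
  moves:
    - [[0,0,0,0.0015,0,0,0],[0,0,0,0.0015,0,0,0],[0,0,0,0.0015,0,0,0]]

```text
clock: 7.6
position: [0.4725, -0.2344, -0.0261]
tool_rot: [3.141, -0.003, 0.085]
force: [0.5, 0.3, 2.3]
grip_width: 0.0
finger_force: 0.9
```

```bash
sed -i 's/s=bot.observe();return np.array(s\["position"\])/s=bot.observe();return np.array(s["position"])+[0,0,.0287]/; s/np.round(s\["position"\],4)/np.round(cur()[0],4)/' plan.py; python3 plan.py; python3 - <<'E'
from plan import *
plan([(.4753,-.2806,.08,.0805),(.4753,-.2806,.0075,.0805)])
E
```

```text
t 7.60 [ 0.4725 -0.2344  0.0026] [ 3.1415 -0.0033  0.0847] F [0.5 0.3 2.3] w 0.0000 ff 0.9
(0.4753, -0.2806, 0.08, 0.0805) -> [-0.0008, 0.0463, -0.0774] [0.0, -0.0005, 0.0007] rows>=1.8
(0.4753, -0.2806, 0.0075, 0.0805) -> [0.0, -0.0, 0.0725] [0.0, 0.0, 0.0] rows>=1.5
```

Request:
move_arm:
  moves:
    - [[0,0,0,-0.04,0,0,0.0007],[1,0,0,-0.0774,0,-0.0005,0.0007],[1,-0.001,0.0463,-0.0774,0,-0.0005,0.0007],[1,-0.001,0.0463,-0.0774,0,-0.0005,0.0007],[1,-0.001,0.0463,-0.0774,0,-0.0005,0.0007]]

```text
clock: 8.1
position: [0.4748, -0.2813, 0.0512]
tool_rot: [3.141, 0.0, 0.079]
force: [0.6, 0.3, -0.6]
grip_width: 0.0582
finger_force: 0.0
```

Request:
move_arm:
  moves:
    - [[1,0,0,0,0,0,0],[1,0,0,0.035,0,0,0],[1,0,0,0.06,0,0,0],[1,0,0,0.0725,0,0,0],[1,0,0,0.0725,0,0,0]]

```text
clock: 8.6
position: [0.4742, -0.2799, -0.0224]
tool_rot: [-3.14, 0.002, 0.08]
force: [-0.3, -0.6, -0.1]
grip_width: 0.0852
finger_force: 0.0
```

Request:
move_arm:
  moves:
    - [[0,0,0,0,0,0,0],[0,0,0,0,0,0,0],[0,0,0,0,0,0,0],[0,0,0,0,0,0,0],[0,0,0,0,0,0,0]]
  force: 80

```text
clock: 9.1
position: [0.4754, -0.2804, -0.0205]
tool_rot: [-3.141, -0.001, 0.081]
force: [0.1, 2.4, 3.5]
grip_width: 0.0183
finger_force: 78.1
```

```bash
python3 plan.py; python3 - <<'E'
from plan import *
a=st(-.105,-.30);b=st(-.105,-.24);c=st(-.105,-.145);y=S[2]+np.pi/2
print(a,b,c,y)
plan([(.4753,-.2806,.08,.0805),(.44,-.24,.14,.55),(.44,-.215,.15,1.03),(*a,.15,y),(*a,.0925,y),(*b,.0925,y),(*c,.0925,y)])
E
```

```text
t 9.10 [ 0.4754 -0.2804  0.0082] [-3.1413e+00 -8.0000e-04  8.0500e-02] F [0.1 2.4 3.5] w 0.0183 ff 78.1
(np.float64(0.4444), np.float64(-0.1817)) (np.float64(0.4484), np.float64(-0.1218)) (np.float64(0.4549), np.float64(-0.027)) 1.5027963267948965
(0.4753, -0.2806, 0.08, 0.0805) -> [-0.0001, 0.0002, -0.0718] [-0.0001, -0.0001, 0.0] rows>=1.4
(0.44, -0.24, 0.14, 0.55) -> [-0.0319, -0.0433, -0.06] [0.0, 0.0, -0.0747] rows>=3.1
(0.44, -0.215, 0.15, 1.03) -> [0.0131, -0.0213, -0.01] [0.0, 0.0, -0.0764] rows>=3.2
(np.float64(0.4444), np.float64(-0.1817), 0.15, 1.5027963267948965) -> [0.0308, -0.0134, -0.0] [0.0, 0.0, -0.0752] rows>=3.2
(np.float64(0.4444), np.float64(-0.1817), 0.0925, 1.5027963267948965) -> [0.0, -0.0, 0.0575] [0.0, 0.0, 0.0] rows>=1.2
(np.float64(0.4484), np.float64(-0.1218), 0.0925, 1.5027963267948965) -> [0.06, -0.0001, -0.0] [0.0, 0.0, 0.0] rows>=1.2
(np.float64(0.4549), np.float64(-0.027), 0.0925, 1.5027963267948965) -> [0.095, 0.0, 0.0] [0.0, 0.0, 0.0] rows>=1.9
```

Request:
move_arm:
  moves:
    - [[0,0,0,-0.03,0,0,0],[0,0,0,-0.072,0,0,0],[0,0,0,-0.072,0,0,0]]

```text
clock: 9.4
position: [0.4767, -0.2818, 0.0547]
tool_rot: [3.139, -0.005, 0.08]
force: [0.4, 0.1, -4.4]
grip_width: 0.0184
finger_force: 80.0
```

Request:
move_arm:
  moves:
    - [[0,-0.0319,-0.0433,-0.06,0,0,-0.0747],[0,-0.0319,-0.0433,-0.06,0,0,-0.0747],[0,-0.0319,-0.0433,-0.06,0,0,-0.0747],[0,-0.0319,-0.0433,-0.06,0,0,-0.0747],[0,-0.0319,-0.0433,-0.06,0,0,-0.0747]]

```text
clock: 9.9
position: [0.4397, -0.2399, 0.1103]
tool_rot: [-3.141, 0.0, 0.546]
force: [-0.5, -0.4, -4.1]
grip_width: 0.0182
finger_force: 80.5
```

Request:
move_arm:
  moves:
    - [[0,0.0131,-0.0213,-0.01,0,0,-0.0764],[0,0.0131,-0.0213,-0.01,0,0,-0.0764],[0,0.0131,-0.0213,-0.01,0,0,-0.0764],[0,0.0131,-0.0213,-0.01,0,0,-0.0764],[0,0.0131,-0.0213,-0.01,0,0,-0.0764]]

```text
clock: 10.4
position: [0.4396, -0.2153, 0.1202]
tool_rot: [-3.141, 0.0, 1.024]
force: [0.2, 0.2, -4.5]
grip_width: 0.0182
finger_force: 80.5
```

Request:
move_arm:
  moves:
    - [[0,0.0308,-0.0134,0,0,0,-0.0752],[0,0.0308,-0.0134,0,0,0,-0.0752],[0,0.0308,-0.0134,0,0,0,-0.0752],[0,0.0308,-0.0134,0,0,0,-0.0752],[0,0.0308,-0.0134,0,0,0,-0.0752]]

```text
clock: 10.9
position: [0.444, -0.182, 0.1205]
tool_rot: [-3.141, -0.0, 1.495]
force: [-1.2, 0.4, -4.8]
grip_width: 0.0184
finger_force: 80.5
```

```bash
python3 plan.py; python3 - <<'E'
from plan import *
b=st(-.105,-.24);c=st(-.105,-.145);y=S[2]+np.pi/2
plan([(*st(-.105,-.236),.092,y)])
from snap import *
pair("f",("top",220,220,130,190,3),("scene",210,150,135,165,3))
from h import proj,loc
print(bot.observe()["qpos"])
p,r=cur();p[2]=p[2]
for c in("top","scene"):
  for l in(.135,-.135):
    q=p+r.apply([l,0,0]);q[2]+=.0045;print(c,l,proj(c,q))
E
```

```text
t 10.90 [ 0.444  -0.182   0.1492] [-3.1410e+00 -2.0000e-04  1.4953e+00] F [-1.2  0.4 -4.8] w 0.0184 ff 80.5
(np.float64(0.4487), np.float64(-0.1178), 0.092, 1.5027963267948965) -> [0.0643, -0.0001, 0.0572] [-0.0001, -0.0, -0.0012] rows>=1.7
[-0.003377    0.43713484  0.34855855  2.06426803 -0.23254283  0.6772364
  0.42279174]
top 0.135 [301.88928942 319.00991961]
top -0.135 [431.77081292 331.17919087]
scene 0.135 [290.77151034 172.41091064]
scene -0.135 [164.1381709  208.00496094]
```

View pics/f.png

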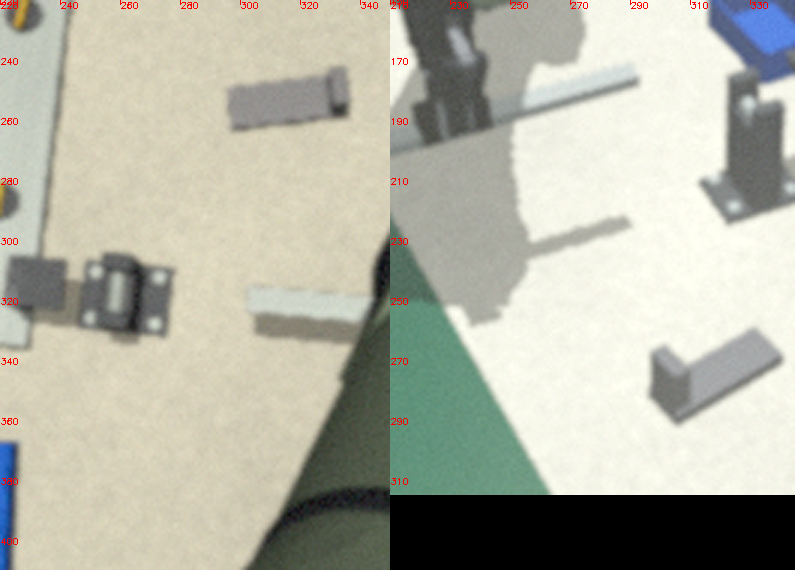

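```bash
python3 - <<'E'
from plan import *
from h import proj
o={"top":np.array([303,320.7]),"scene":np.array([291.7,174])}
from scipy.optimize import least_squares
r=least_squares(lambda X:np.concatenate([proj(c,X)-o[c] for c in o]),[.45,-.05,.15]);print("tip",r.x.round(4),r.fun.round(2))
p,R_=cur();print("pred",(p+R_.apply([.135,0,-.0045])).round(4))
for y in(-.165,-.07,-.002):print(y,st(-.105,y))
E
```

```text
tip [ 0.4521 -0.0472  0.1479] [-1.13 -0.55 -1.27  0.1 ]
pred [ 0.4541 -0.0473  0.1538]
-0.165 (np.float64(0.4535), np.float64(-0.047))
-0.07 (np.float64(0.46), np.float64(0.0478))
-0.002 (np.float64(0.4646), np.float64(0.1156))
```

Request:
move_arm:
  moves:
    - [[0,0,0.001,0.03,0,0,-0.0012],[0,0,0.001,0.0547,0,0,-0.0012],[0,0.03,0.001,0.0547,0,0,-0.0012],[0,0.06,0.001,0.0547,0,0,-0.0012],[0,0.06,0.001,0.0547,0,0,-0.0012]]

```text
clock: 11.5
position: [0.4495, -0.1185, 0.0656]
tool_rot: [-3.14, -0.001, 1.51]
force: [-0.2, -1.6, -4.7]
grip_width: 0.0181
finger_force: 80.5
```

Request:
move_arm:
  moves:
    - [[0,0.01,0,0,0,0,0],[0,0.02,0,0,0,0,0],[0,0.03,0,0,0,0,0],[0,0.04,0,0,0,0,0],[0,0.045,0,0,0,0,0]]

```text
clock: 12.0
position: [0.4522, -0.0758, 0.0661]
tool_rot: [-3.142, -0.0, 1.51]
force: [-0.2, -0.1, -4.9]
grip_width: 0.0181
finger_force: 80.5
```

```bash
python3 plan.py; python3 - <<'E'
from plan import *
from snap import *
pair("g",("top",220,270,130,90,3),("scene",250,130,135,115,3))
p,r=cur();d=p[:2]-np.array(S[:2]);c,s=np.cos(S[2]),np.sin(S[2]);print("TCP in station",c*d[0]+s*d[1],-s*d[0]+c*d[1])
E
```

```text
t 12.00 [ 0.4522 -0.0758  0.0948] [-3.1416e+00 -2.0000e-04  1.5103e+00] F [-0.2 -0.1 -4.9] w 0.0181 ff 80.5
TCP in station -0.10434584280563727 -0.19422166619051137
```

View pics/g.png

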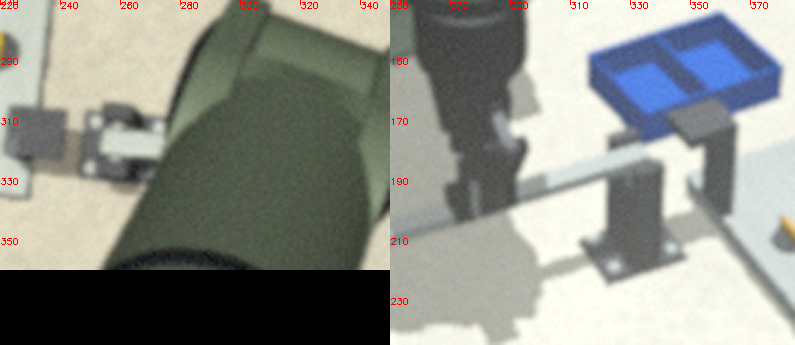

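Request:
move_arm:
  moves:
    - [[0,0.01,0,0,0,0,0],[0,0.02,0,0,0,0,0],[0,0.03,0,0,0,0,0],[0,0.04,0,0,0,0,0],[0,0.045,0,0,0,0,0]]

```text
clock: 12.6
position: [0.4549, -0.0307, 0.0661]
tool_rot: [-3.141, -0.0, 1.511]
force: [-0.4, 0.4, -4.9]
grip_width: 0.0184
finger_force: 80.5
```

Request:
move_arm:
  moves:
    - [[0,0.003,0,0,0,0,0],[0,0.003,0,0,0,0,0],[0,0.006,0,0,0,0,0],[0,0.006,0,0,0,0,0]]

```text
clock: 13.0
position: [0.4552, -0.026, 0.0661]
tool_rot: [-3.142, 0.0, 1.51]
force: [-0.3, -0.7, -5.3]
grip_width: 0.0184
finger_force: 80.5
```

Request:
move_arm:
  moves:
    - [[0,0.003,0,0,0,0,0],[0,0.003,0,0,0,0,0]]

```text
clock: 13.2
position: [0.4554, -0.0228, 0.0661]
tool_rot: [-3.142, -0.0, 1.51]
force: [0.8, -1.0, -4.9]
grip_width: 0.0185
finger_force: 80.5
```

```bash
python3 plan.py; python3 - <<'E'
from plan import *
p,r=cur();d=p[:2]-np.array(S[:2]);c,s=np.cos(S[2]),np.sin(S[2]);print("TCP in station",c*d[0]+s*d[1],-s*d[0]+c*d[1])
E
```

```text
t 13.20 [ 0.4554 -0.0228  0.0948] [-3.1416e+00 -1.0000e-04  1.5099e+00] F [ 0.8 -1.  -4.9] w 0.0185 ff 80.5
TCP in station -0.10475987139706244 -0.14074865185954488
```

Request:
move_arm:
  moves:
    - [[0,0.002,0,0,0,0,0],[0,0.002,0,0,0,0,0]]

```text
clock: 13.4
position: [0.4555, -0.0208, 0.0661]
tool_rot: [-3.142, -0.0, 1.51]
force: [-0.7, -0.0, -5.5]
grip_width: 0.0186
finger_force: 80.5
```

Request:
move_arm:
  moves:
    - [[0,0.002,0,0,0,0,0],[0,0.002,0,0,0,0,0]]

```text
clock: 13.6
position: [0.4556, -0.0188, 0.0661]
tool_rot: [-3.142, -0.0, 1.51]
force: [-0.1, 0.4, -5.0]
grip_width: 0.0179
finger_force: 80.5
```

Request:
move_arm:
  moves:
    - [[0,0.002,0,0,0,0,0],[0,0.002,0,0,0,0,0]]

```text
clock: 13.8
position: [0.4557, -0.0175, 0.0661]
tool_rot: [-3.142, 0.001, 1.509]
force: [-0.1, -4.1, -5.4]
grip_width: 0.0181
finger_force: 80.6
```

Request:
move_arm:
  moves:
    - [[0,0.002,0,0,0,0,0],[0,0.002,0,0,0,0,0]]

```text
clock: 14.0
position: [0.4556, -0.0173, 0.0661]
tool_rot: [3.142, 0.002, 1.508]
force: [-2.2, -18.3, -3.0]
grip_width: 0.0181
finger_force: 80.8
```

Request:
move_arm:
  moves:
    - [[0,-0.003,0,0,0,0,0],[0,-0.006,0,0,0,0,0],[0,-0.006,0,0.002,0,0,0],[0,-0.006,0,0.0035,0,0,0],[0,-0.006,0,0.0035,0,0,0]]

```text
clock: 14.5
position: [0.4554, -0.0208, 0.0623]
tool_rot: [-3.141, -0.0, 1.51]
force: [-0.5, 0.4, -4.5]
grip_width: 0.0178
finger_force: 80.6
```

```bash
python3 plan.py
```

```text
t 14.50 [ 0.4554 -0.0208  0.091 ] [-3.1412e+00 -1.0000e-04  1.5101e+00] F [-0.5  0.4 -4.5] w 0.0178 ff 80.6
```

Request:
move_arm:
  moves:
    - [[0.6,0,0,0,0,0,0],[0.6,0,0,0,0,0,0],[0.6,0,0,0,0,0,0],[0.6,0,0,-0.03,0,0,0],[0.6,0,0,-0.06,0,0,0]]

```text
clock: 15.0
position: [0.455, -0.0213, 0.1231]
tool_rot: [-3.14, 0.001, 1.509]
force: [0.5, -0.1, -0.1]
grip_width: 0.0508
finger_force: 0.0
```

Request:
move_arm:
  moves:
    - [[0,-0.05,0,0,0,0,0],[0,-0.1,0,0,0,0,0],[0,-0.106,0,0,0,0,0],[0,-0.106,0,0,0,0,0],[0,-0.106,0,0,0,0,0]]

```text
clock: 15.5
position: [0.4491, -0.126, 0.1225]
tool_rot: [-3.141, -0.0, 1.51]
force: [-0.3, 1.6, 0.8]
grip_width: -0.0
finger_force: 0.0
```

```bash
python3 plan.py; python3 - <<'E'
from snap import *
pair("i",("top",220,270,130,90,3),("scene",210,130,135,155,3))
E
```

```text
t 15.50 [ 0.4491 -0.126   0.1512] [-3.1414e+00 -4.0000e-04  1.5103e+00] F [-0.3  1.6  0.8] w -0.0000 ff 0.0
```

View pics/i.png

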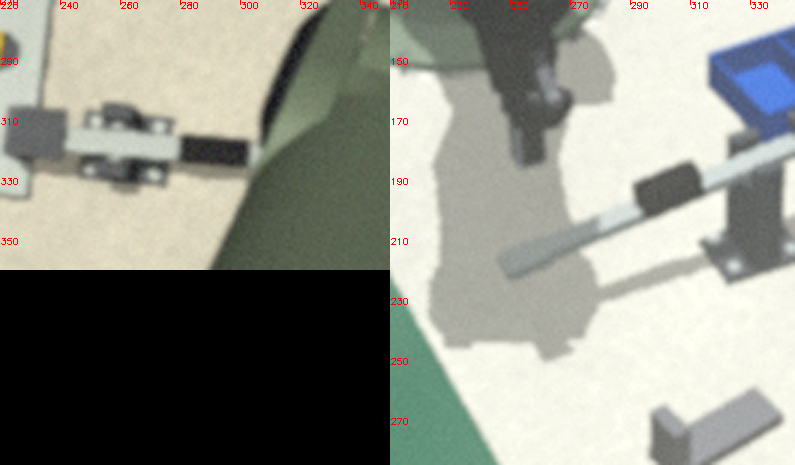

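Request:
move_arm:
  moves:
    - [[0,0,0,0.04,0,0,0],[0,0,0,0.07,0,0,0],[0,0,0,0.08,0,0,0],[0,0,0,0.085,0,0,0],[0,0,0,0.09,0,0,0]]

```text
clock: 16.1
position: [0.4499, -0.125, 0.0334]
tool_rot: [3.141, -0.002, 1.512]
force: [-1.5, 10.9, 22.1]
grip_width: -0.0001
finger_force: 10.3
```

Request:
move_arm:
  moves:
    - [[0,0,0,0.006,0,0,0],[0,0,0,0.012,0,0,0],[0,0,0,0.018,0,0,0],[0,0,0,0.024,0,0,0],[0,0,0,0.024,0,0,0]]

```text
clock: 16.6
position: [0.4503, -0.1257, 0.0094]
tool_rot: [3.14, -0.001, 1.511]
force: [-0.0, 3.6, 12.2]
grip_width: 0.0002
finger_force: 5.2
```

Request:
move_arm:
  moves:
    - [[0,0,0,0.004,0,0,0],[0,0,0,0.006,0,0,0],[0,0,0,0.008,0,0,0],[0,0,0,0.008,0,0,0]]

```text
clock: 17.0
position: [0.4506, -0.1257, 0.0019]
tool_rot: [3.139, -0.001, 1.511]
force: [-0.4, 3.0, 18.2]
grip_width: -0.0003
finger_force: 7.9
```

```bash
python3 plan.py; python3 - <<'E'
from snap import *
pair("j",("top",120,190,130,150,3),("scene",235,130,130,155,3))
E
```

```text
t 17.00 [ 0.4506 -0.1257  0.0306] [ 3.1394e+00 -8.0000e-04  1.5114e+00] F [-0.4  3.  18.2] w -0.0003 ff 7.9
```

View pics/j.png

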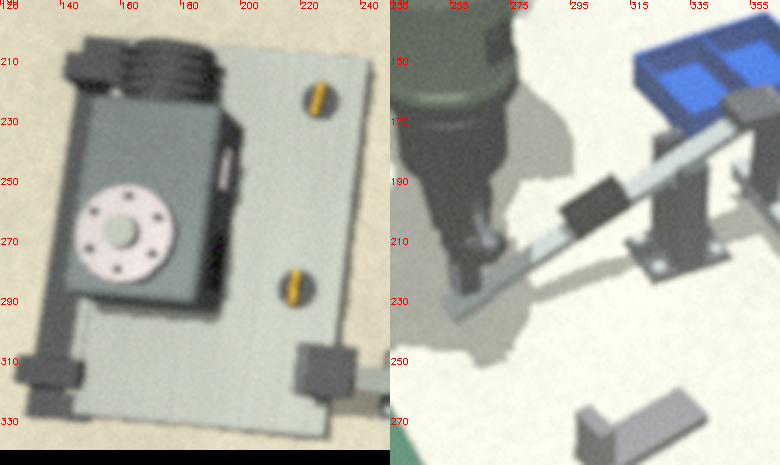

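Request:
move_arm:
  moves:
    - [[0,0,0,-0.02,0,0,0],[0,0,0,-0.06,0,0,0],[0,0,0,-0.11,0,0,0],[0.6,0.03,0,-0.13,0,0,0],[0.6,0.06,0,-0.13,0,0,0]]

```text
clock: 17.6
position: [0.4545, -0.066, 0.1341]
tool_rot: [3.136, -0.001, 1.509]
force: [1.0, 1.3, -0.5]
grip_width: 0.0285
finger_force: 0.0
```

```bash
python3 plan.py; python3 - <<'E'
from snap import *
pair("k",("top",210,190,150,170,3),("scene",240,130,115,155,3))
from plan import *
from h import proj
y=S[2]+np.pi/2
plan([(*st(-.105,-.138),.150,1.51)])
for c in ("top","scene"): print(c,proj(c,[*st(-.105,-.145),.081]),"toe",)
E
```

```text
t 17.60 [ 0.4545 -0.066   0.1628] [ 3.1362e+00 -9.0000e-04  1.5090e+00] F [ 1.   1.3 -0.5] w 0.0285 ff 0.0
(np.float64(0.4554), np.float64(-0.02), 0.15, 1.51) -> [0.0428, -0.0006, 0.0106] [0.0003, -0.0003, 0.0008] rows>=0.9
top [293.20170736 320.38917853] toe
scene [299.84091138 196.11855732] toe
```

View pics/k.png

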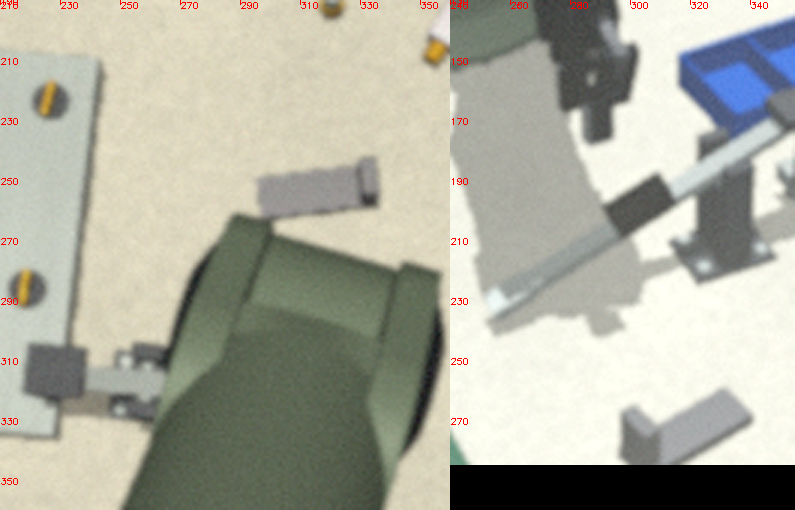

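Request:
move_arm:
  moves:
    - [[0.7,0.0428,0,0.0106,0,0,0.0008],[0.7,0.0428,0,0.0106,0,0,0.0008],[0.7,0.0428,0,0.06,0,0,0.0008],[0.7,0.0428,0,0.1,0,0,0.0008],[0.7,0.0428,0,0.11,0,0,0.0008]]

```text
clock: 18.2
position: [0.4535, -0.0243, 0.0181]
tool_rot: [-3.137, 0.001, 1.505]
force: [0.4, -0.0, 0.5]
grip_width: 0.06
finger_force: 0.0
```

Request:
move_arm:
  moves:
    - [[0,0,0,0,0,0,0],[0,0,0,0,0,0,0],[0,0,0,0,0,0,0],[0,0,0,0,0,0,0],[0,0,0,0,0,0,0]]
  force: 90

```text
clock: 18.7
position: [0.4559, -0.0242, 0.022]
tool_rot: [3.14, -0.0, 1.505]
force: [-3.6, -1.5, 9.0]
grip_width: 0.0191
finger_force: 87.6
```

```bash
python3 plan.py
```

```text
t 18.70 [ 0.4559 -0.0242  0.0507] [ 3.1398e+00 -4.0000e-04  1.5053e+00] F [-3.6 -1.5  9. ] w 0.0191 ff 87.6
```

Request:
move_arm:
  moves:
    - [[0,-0.01,0,0,0,0,0],[0,-0.02,0,0,0,0,0],[0,-0.035,0,0,0,0,0],[0,-0.05,0,0,0,0,0],[0,-0.05,0,0,0,0,0]]

```text
clock: 19.2
position: [0.4518, -0.0769, 0.021]
tool_rot: [3.141, 0.001, 1.501]
force: [-0.7, 0.4, -5.3]
grip_width: 0.019
finger_force: 87.9
```

```bash
python3 plan.py; python3 - <<'E'
from plan import *
p,r=cur();y=1.505
plan([(p[0],p[1]-.01,.15,y),(.444,-.18,.18,y),(.44,-.215,.18,1.03),(.44,-.24,.18,.55),(.475,-.275,.15,.08),(.475,-.275,.1,.08,-.385),(.475,-.275,.03,.08,-.385)])
E
```

```text
t 19.20 [ 0.4518 -0.0769  0.0497] [3.1411e+00 1.0000e-03 1.5015e+00] F [-0.7  0.4 -5.3] w 0.0190 ff 87.9
(np.float64(0.45177660836663647), np.float64(-0.08690104279739179), 0.15, 1.505) -> [-0.0101, 0.0007, -0.1003] [0.0001, 0.0002, -0.0006] rows>=2.0
(0.444, -0.18, 0.18, 1.505) -> [-0.0934, -0.0016, -0.03] [0.0, 0.0, 0.0] rows>=2.0
(0.44, -0.215, 0.18, 1.03) -> [-0.0352, -0.0017, -0.0] [-0.0, -0.0, 0.0756] rows>=3.2
(0.44, -0.24, 0.18, 0.55) -> [-0.0214, 0.0129, 0.0] [0.0, -0.0, 0.0764] rows>=3.2
(0.475, -0.275, 0.15, 0.08) -> [0.0115, 0.0481, 0.03] [0.0, -0.0, 0.0748] rows>=3.1
(0.475, -0.275, 0.1, 0.08, -0.385) -> [0.0, -0.0, 0.05] [0.0, -0.0613, -0.0] rows>=2.6
(0.475, -0.275, 0.03, 0.08, -0.385) -> [0.0263, -0.0, 0.0649] [0.0, 0.0, 0.0] rows>=1.4
```

Request:
move_arm:
  moves:
    - [[0,0,0,-0.03,0,0,0],[0,0,0,-0.07,0,0,0],[0,-0.01,0,-0.1,0,0,0],[0,-0.01,0,-0.1,0,0,0]]

```text
clock: 19.6
position: [0.4529, -0.0855, 0.1239]
tool_rot: [3.136, -0.0, 1.503]
force: [1.2, 0.3, -5.6]
grip_width: 0.0191
finger_force: 89.6
```

Request:
move_arm:
  moves:
    - [[0,-0.04,0,-0.03,0,0,0],[0,-0.0934,-0.0016,-0.03,0,0,0],[0,-0.0934,-0.0016,-0.03,0,0,0],[0,-0.0934,-0.0016,-0.03,0,0,0]]

```text
clock: 20.0
position: [0.4428, -0.1784, 0.15]
tool_rot: [-3.141, -0.0, 1.502]
force: [0.7, 1.6, -6.1]
grip_width: 0.0188
finger_force: 89.6
```

Request:
move_arm:
  moves:
    - [[0,-0.0352,-0.0017,0,0,0,0.0756],[0,-0.0352,-0.0017,0,0,0,0.0756],[0,-0.0352,-0.0017,0,0,0,0.0756],[0,-0.0352,-0.0017,0,0,0,0.0756],[0,-0.0352,-0.0017,0,0,0,0.0756]]

```text
clock: 20.5
position: [0.4397, -0.211, 0.1501]
tool_rot: [-3.141, 0.0, 1.034]
force: [-0.1, 0.1, -4.3]
grip_width: 0.0194
finger_force: 89.6
```

Request:
move_arm:
  moves:
    - [[0,-0.0214,0.0129,0,0,0,0.0764],[0,-0.0214,0.0129,0,0,0,0.0764],[0,-0.0214,0.0129,0,0,0,0.0764],[0,-0.0214,0.0129,0,0,0,0.0764],[0,-0.0214,0.0129,0,0,0,0.0764]]

```text
clock: 21.0
position: [0.4397, -0.2366, 0.1504]
tool_rot: [-3.141, 0.0, 0.555]
force: [0.4, -0.2, -5.5]
grip_width: 0.0189
finger_force: 89.6
```

Request:
move_arm:
  moves:
    - [[0,0.0115,0.0481,0.03,0,0,0.0748],[0,0.0115,0.0481,0.03,0,0,0.0748],[0,0.0115,0.0481,0.03,0,0,0.0748],[0,0.0115,0.0481,0.03,0,0,0.0748],[0,0.0115,0.0481,0.03,0,0,0.0748]]

```text
clock: 21.5
position: [0.4745, -0.2718, 0.1205]
tool_rot: [-3.141, 0.0, 0.086]
force: [0.2, -0.8, -4.3]
grip_width: 0.0189
finger_force: 90.7
```

Request:
move_arm:
  moves:
    - [[0,0,0,0.03,0,-0.0613,0],[0,0,0,0.04,0,-0.0613,0],[0,0,0,0.05,0,-0.0613,0],[0,0,0,0.05,0,-0.0613,0],[0,0,0,0.05,0,-0.0613,0]]

```text
clock: 22.0
position: [0.4744, -0.2723, 0.0704]
tool_rot: [-3.14, 0.385, 0.084]
force: [-0.3, -0.8, -5.1]
grip_width: 0.0188
finger_force: 90.8
```

```bash
python3 plan.py; python3 - <<'E'
from plan import *
from snap import *
plan([(.475,-.275,.03,.08,-.385),(.475,-.275,.013,.08,-.385)])
pair("l",("top",340,200,130,195,3),("scene",120,190,130,165,3))
E
```

```text
t 22.00 [ 0.4744 -0.2723  0.0991] [-3.1402  0.3845  0.084 ] F [-0.3 -0.8 -5.1] w 0.0188 ff 90.8
(0.475, -0.275, 0.03, 0.08, -0.385) -> [0.0263, 0.0028, 0.0639] [0.0, -0.0001, 0.0006] rows>=1.4
(0.475, -0.275, 0.013, 0.08, -0.385) -> [0.0064, -0.0, 0.0158] [0.0, 0.0, 0.0] rows>=0.3
```

View pics/l.png

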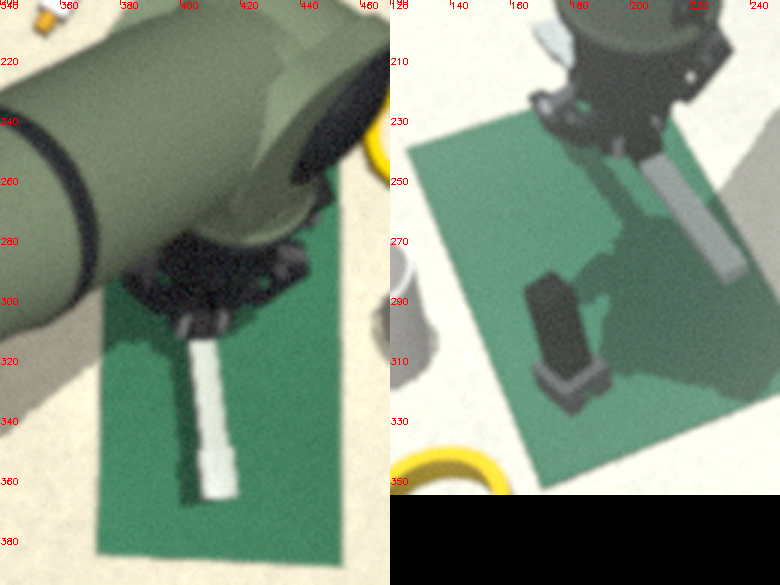

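Request:
move_arm:
  moves:
    - [[0,0.015,0.001,0.0364,0,0,0.0006],[0,0.0263,0.0028,0.0639,0,0,0.0006],[0,0.0263,0.0028,0.0639,0,0,0.0006]]

```text
clock: 22.4
position: [0.4736, -0.2744, -0.0001]
tool_rot: [-3.141, 0.387, 0.076]
force: [-0.1, 1.2, -4.4]
grip_width: 0.0189
finger_force: 90.5
```

Request:
move_arm:
  moves:
    - [[0,0.002,0,0.005,0,0,0],[0,0.004,0,0.01,0,0,0],[0,0.0055,0,0.0135,0,0,0],[0,0.0055,0,0.0135,0,0,0]]

```text
clock: 22.8
position: [0.4754, -0.2749, -0.0128]
tool_rot: [3.14, 0.385, 0.076]
force: [0.6, -0.3, -5.4]
grip_width: 0.0188
finger_force: 90.6
```

Request:
move_arm:
  moves:
    - [[0,0.001,0,0.0025,0,0,0],[0,0.0015,0,0.0035,0,0,0],[0,0.0015,0,0.0035,0,0,0]]

```text
clock: 23.1
position: [0.4752, -0.275, -0.0169]
tool_rot: [3.14, 0.385, 0.076]
force: [0.3, 0.9, -4.9]
grip_width: 0.0187
finger_force: 90.6
```

Request:
move_arm:
  moves:
    - [[0.6,0,0,0,0,0,0],[0.6,0,0,0,0,0,0],[0.6,0,0,0,0,0,0],[0.6,0,0,0,0,0,0]]

```text
clock: 23.5
position: [0.4753, -0.2751, -0.0167]
tool_rot: [3.14, 0.385, 0.076]
force: [0.0, -0.2, -0.0]
grip_width: 0.0512
finger_force: 0.0
```

```bash
python3 plan.py; python3 - <<'E'
from plan import *
# shim: origin is tab centre xy; shim fit (.623,-.1153,.1015) toe dir = own y
c,s=np.cos(.1015),np.sin(.1015)
plan([(.475,-.275,.10,.08,-.385),(.475,-.275,.15,.08),(.55,-.20,.18,.09),(.623,-.1153,.12,.1015)])
E
```

```text
t 23.50 [ 0.4753 -0.2751  0.012 ] [3.1399 0.385  0.0755] F [ 0.  -0.2 -0. ] w 0.0512 ff 0.0
(0.475, -0.275, 0.1, 0.08, -0.385) -> [-0.0333, 0.0, -0.0815] [0.0, 0.0, -0.0007] rows>=1.8
(0.475, -0.275, 0.15, 0.08) -> [-0.0188, 0.0, -0.0463] [0.0, 0.0613, 0.0] rows>=2.6
(0.55, -0.2, 0.18, 0.09) -> [0.0808, -0.0688, -0.03] [0.0, 0.0, -0.0016] rows>=2.2
(0.623, -0.1153, 0.12, 0.1015) -> [0.0803, -0.0778, 0.06] [-0.0, 0.0, -0.0018] rows>=2.5
```

Request:
move_arm:
  moves:
    - [[0.6,-0.016,0,-0.04,0,0,0],[0.6,-0.0333,0,-0.0815,0,0,0],[0.6,-0.0333,0,-0.0815,0,0,0]]

```text
clock: 23.8
position: [0.4767, -0.2765, 0.0759]
tool_rot: [3.137, 0.38, 0.074]
force: [0.9, -0.3, -0.6]
grip_width: 0.0513
finger_force: 0.0
```

Request:
move_arm:
  moves:
    - [[1,-0.0188,0,-0.0463,0,0.0613,0],[1,-0.0188,0,-0.0463,0,0.0613,0],[1,-0.0188,0,-0.0463,0,0.0613,0],[1,-0.0188,0,-0.0463,0,0.0613,0]]

```text
clock: 24.2
position: [0.4727, -0.2757, 0.1225]
tool_rot: [3.141, -0.005, 0.072]
force: [-0.5, 0.1, 0.0]
grip_width: 0.0855
finger_force: 0.0
```

```bash
python3 plan.py; python3 - <<'E'
from plan import *
plan([(.43,-.22,.2,.6),(.43,-.22,.2,1.13),(.5,-.17,.2,1.672)])
import cv2
t=cv2.cvtColor(bot.grab_frame("top"),cv2.COLOR_RGB2BGR);cv2.imwrite("pics/t1.png",t);o=cv2.imread("pics/top0.png")
s=cv2.cvtColor(bot.grab_frame("scene"),cv2.COLOR_RGB2BGR);cv2.imwrite("pics/s1.png",s);os_=cv2.imread("pics/scene0.png")
d=lambda a,b,x,y,w,h:(np.abs(a[y:y+h,x:x+w].astype(int)-b[y:y+h,x:x+w]).sum(2)>60).sum()
print("shim top diff",d(t,o,290,235,55,40),"scene",d(s,os_,290,255,60,40),"bystanders",d(s,os_,290,310,80,60),d(s,os_,85,260,50,70))
E
```

```text
t 24.20 [ 0.4727 -0.2757  0.1512] [ 3.1407 -0.005   0.0717] F [-0.5  0.1  0. ] w 0.0855 ff 0.0
(0.43, -0.22, 0.2, 0.6) -> [-0.0384, -0.0585, -0.0491] [0.0003, -0.0007, -0.0841] rows>=3.5
(0.43, -0.22, 0.2, 1.13) -> [0.0, 0.0, 0.0] [0.0, 0.0, -0.0844] rows>=3.5
(0.5, -0.17, 0.2, 1.672) -> [0.0751, 0.042, 0.0] [0.0, 0.0, -0.0863] rows>=3.6
shim top diff 0 scene 0 bystanders 0 0
```

Request:
move_arm:
  moves:
    - [[1,-0.0384,-0.0585,-0.0491,0,-0.0007,-0.0841],[1,-0.0384,-0.0585,-0.0491,0,-0.0007,-0.0841],[1,-0.0384,-0.0585,-0.0491,0,-0.0007,-0.0841],[1,-0.0384,-0.0585,-0.0491,0,-0.0007,-0.0841],[1,-0.0384,-0.0585,-0.0491,0,-0.0007,-0.0841]]

```text
clock: 24.8
position: [0.433, -0.219, 0.1701]
tool_rot: [-3.141, 0.006, 0.607]
force: [0.0, 0.8, -0.7]
grip_width: 0.0853
finger_force: 0.0
```

Request:
move_arm:
  moves:
    - [[1,0,0,0,0,0,-0.0844],[1,0,0,0,0,0,-0.0844],[1,0,0,0,0,0,-0.0844],[1,0,0,0,0,0,-0.0844],[1,0,0,0,0,0,-0.0844]]

```text
clock: 25.3
position: [0.4324, -0.2195, 0.1698]
tool_rot: [-3.138, 0.005, 1.134]
force: [-0.6, 0.7, -0.5]
grip_width: 0.0852
finger_force: 0.0
```

Request:
move_arm:
  moves:
    - [[1,0.0751,0.042,0,0,0,-0.0863],[1,0.0751,0.042,0,0,0,-0.0863],[1,0.0751,0.042,0,0,0,-0.0863],[1,0.0751,0.042,0,0,0,-0.0863],[1,0.0751,0.042,0,0,0,-0.0863]]

```text
clock: 25.8
position: [0.5021, -0.169, 0.1692]
tool_rot: [-3.136, 0.002, 1.675]
force: [-0.4, 0.0, 0.5]
grip_width: 0.0856
finger_force: 0.0
```

```bash
python3 plan.py; python3 - <<'E'
from plan import *
plan([(.623,-.1153,.12,1.672),(.623,-.1153,.024,1.672)])
E
```

```text
t 25.80 [ 0.5021 -0.169   0.1979] [-3.1360e+00  2.5000e-03  1.6749e+00] F [-0.4  0.   0.5] w 0.0856 ff 0.0
(0.623, -0.1153, 0.12, 1.672) -> [0.0411, 0.1263, 0.0771] [-0.0009, 0.0004, 0.0005] rows>=3.1
(0.623, -0.1153, 0.024, 1.672) -> [-0.0, -0.0, 0.096] [0.0, 0.0, 0.0] rows>=1.9
```

Request:
move_arm:
  moves:
    - [[1,0.0411,0.1263,0.0771,-0.0009,0.0004,0.0005],[1,0.0411,0.1263,0.0771,-0.0009,0.0004,0.0005],[1,0.0411,0.1263,0.0771,-0.0009,0.0004,0.0005],[1,0.0411,0.1263,0.0771,-0.0009,0.0004,0.0005],[1,0.0411,0.1263,0.0771,-0.0009,0.0004,0.0005]]

```text
clock: 26.3
position: [0.6227, -0.1145, 0.0903]
tool_rot: [-3.14, 0.0, 1.67]
force: [-1.1, -1.0, 0.2]
grip_width: 0.0855
finger_force: 0.0
```

Request:
move_arm:
  moves:
    - [[1,0,0,0.04,0,0,0],[1,0,0,0.075,0,0,0],[1,0,0,0.09,0,0,0],[1,0,0,0.096,0,0,0],[1,0,0,0.096,0,0,0]]

```text
clock: 26.8
position: [0.6231, -0.1155, -0.0033]
tool_rot: [3.14, 0.0, 1.672]
force: [-0.0, -0.3, 0.6]
grip_width: 0.0852
finger_force: 0.0
```

Request:
move_arm:
  moves:
    - [[0,0,0,0,0,0,0],[0,0,0,0,0,0,0],[0,0,0,0,0,0,0],[0,0,0,0,0,0,0],[0,0,0,0,0,0,0]]
  force: 40

```text
clock: 27.3
position: [0.6234, -0.115, -0.0033]
tool_rot: [3.139, -0.0, 1.674]
force: [-1.7, 0.6, 8.7]
grip_width: 0.029
finger_force: 39.3
```

```bash
python3 plan.py; python3 - <<'E'
from plan import *
p,r=cur();z=p[2];y=S[2]+np.pi/2
print(st(.06,-.15))
plan([(*st(.06,-.15),z+.004,y),(*st(.06,-.10),z+.001,y),(*st(.06,-.041),z+.001,y)])
E
```

```text
t 27.30 [ 0.6234 -0.115   0.0254] [ 3.1393 -0.      1.674 ] F [-1.7  0.6  8.7] w 0.0290 ff 39.3
(np.float64(0.6192), np.float64(-0.0432))
(np.float64(0.6192), np.float64(-0.0432), np.float64(0.029443790495908936), 1.5027963267948965) -> [0.0718, 0.0032, -0.004] [0.0004, -0.0, 0.0272] rows>=1.4
(np.float64(0.6226), np.float64(0.0067), np.float64(0.026443790495908937), 1.5027963267948965) -> [0.05, 0.0, 0.003] [0.0, 0.0, 0.0] rows>=1.0
(np.float64(0.6266), np.float64(0.0655), np.float64(0.026443790495908937), 1.5027963267948965) -> [0.0589, -0.0, -0.0] [0.0, 0.0, 0.0] rows>=1.2
```

Request:
move_arm:
  moves:
    - [[0,0,0,-0.002,0,0,0],[0,0.03,0.001,-0.002,0,0,0.012],[0,0.06,0.003,-0.002,0,0,0.0272],[0,0.0718,0.0032,-0.002,0,0,0.0272],[0,0.0718,0.0032,-0.002,0,0,0.0272]]

```text
clock: 27.8
position: [0.6187, -0.0408, -0.0021]
tool_rot: [3.141, -0.001, 1.507]
force: [1.0, -0.6, -1.3]
grip_width: 0.0293
finger_force: 39.6
```

Request:
move_arm:
  moves:
    - [[0,0.02,0,0,0,0,0],[0,0.04,0,0,0,0,0],[0,0.05,0,0,0,0,0],[0,0.06,0,0,0,0,0],[0,0.06,0,0,0,0,0]]

```text
clock: 28.3
position: [0.623, 0.0173, -0.002]
tool_rot: [3.14, -0.0, 1.504]
force: [0.4, -0.9, -1.4]
grip_width: 0.0293
finger_force: 39.6
```

```bash
python3 plan.py; python3 - <<'E'
from plan import *
p,r=cur();z=p[2];y=S[2]+np.pi/2
plan([(*st(.06,-.041),z,y)])
E
```

```text
t 28.30 [0.623  0.0173 0.0267] [ 3.1402e+00 -5.0000e-04  1.5042e+00] F [ 0.4 -0.9 -1.4] w 0.0293 ff 39.6
(np.float64(0.6266), np.float64(0.0655), np.float64(0.026683585327868572), 1.5027963267948965) -> [0.0484, 0.0004, 0.0] [0.0002, -0.0001, 0.0002] rows>=1.0
```

Request:
move_arm:
  moves:
    - [[0,0.015,0,0,0,0,0],[0,0.03,0,0,0,0,0],[0,0.04,0,0,0,0,0],[0,0.0484,0,0,0,0,0],[0,0.0484,0,0,0,0,0]]

```text
clock: 28.8
position: [0.6261, 0.0667, -0.0021]
tool_rot: [3.14, -0.001, 1.505]
force: [-0.3, 0.2, -0.7]
grip_width: 0.0292
finger_force: 39.6
```

Request:
move_arm:
  moves:
    - [[0,0,0,0.0015,0,0,0],[0,0,0,0.002,0,0,0],[0.5,0,0,0.002,0,0,0],[0.5,0,0,0.002,0,0,0],[0.5,0,0,0.002,0,0,0]]

```text
clock: 29.3
position: [0.6261, 0.0644, -0.0041]
tool_rot: [3.14, -0.0, 1.503]
force: [-0.2, -0.1, -0.0]
grip_width: 0.043
finger_force: 0.0
```

Request:
move_arm:
  moves:
    - [[0.5,0,0,-0.03,0,0,0],[0.5,0,0,-0.07,0,0,0],[0.3,-0.05,0,-0.12,0,0,0],[0.3,-0.08,0,-0.12,0,0,0],[0,-0.08,0,-0.12,0,0,0]]

```text
clock: 29.8
position: [0.6211, -0.022, 0.119]
tool_rot: [3.136, 0.002, 1.496]
force: [0.5, 0.0, -0.5]
grip_width: 0.0126
finger_force: 0.0
```

```bash
python3 plan.py; python3 - <<'E'
import cv2
from snap import *
pair("n",("top",190,195,130,145,3),("scene",290,180,135,145,3))
E
```

```text
t 29.80 [ 0.6211 -0.022   0.1477] [3.1361e+00 2.1000e-03 1.4959e+00] F [ 0.5  0.  -0.5] w 0.0126 ff 0.0
```

```bash
python3 - <<'E'
from plan import *
y=S[2]+np.pi/2
plan([(*st(.03,.014),.12,y),(*st(.03,.014),.05,y),(*st(.03,.014),.036,y)])
E
```

```text
(np.float64(0.6004), np.float64(0.1224), 0.12, 1.5027963267948965) -> [0.1366, -0.0299, 0.025] [0.0003, -0.0001, -0.0003] rows>=2.8
(np.float64(0.6004), np.float64(0.1224), 0.05, 1.5027963267948965) -> [0.0, -0.0, 0.07] [0.0, 0.0, 0.0] rows>=1.4
(np.float64(0.6004), np.float64(0.1224), 0.036, 1.5027963267948965) -> [0.0, -0.0, 0.014] [0.0, 0.0, 0.0] rows>=0.3
```

Request:
move_arm:
  moves:
    - [[0,0.137,-0.03,0.027,0,0,0],[0,0.137,-0.03,0.027,0,0,0],[0,0.137,-0.03,0.027,0,0,0],[0,0.137,-0.03,0.027,0,0,0]]

```text
clock: 30.3
position: [0.5975, 0.1321, 0.0866]
tool_rot: [-3.139, -0.002, 1.512]
force: [-0.8, -0.8, -0.4]
grip_width: 0.0003
finger_force: 0.0
```

Request:
move_arm:
  moves:
    - [[0,0,0,0.04,0,0,0],[0,0,0,0.07,0,0,0],[0,0,0,0.075,0,0,0],[0,0,0,0.08,0,0,0],[0,0,0,0.083,0,0,0]]

```text
clock: 30.8
position: [0.6006, 0.1241, 0.0066]
tool_rot: [3.139, -0.001, 1.503]
force: [-2.9, -0.6, 14.8]
grip_width: -0.0
finger_force: 8.3
```

Request:
move_arm:
  moves:
    - [[0,0,0,0.0015,0,0,0],[0,0,0,0.003,0,0,0],[0,0,0,0.003,0,0,0]]

```text
clock: 31.1
position: [0.6006, 0.1239, 0.004]
tool_rot: [3.139, -0.001, 1.503]
force: [-1.1, -1.2, 2.5]
grip_width: 0.0002
finger_force: 1.1
```

```bash
python3 plan.py
```

```text
t 31.10 [0.6006 0.1239 0.0327] [ 3.1391e+00 -8.0000e-04  1.5031e+00] F [-1.1 -1.2  2.5] w 0.0002 ff 1.1
```

Request:
move_arm:
  moves:
    - [[0,0,0,0.001,0,0,0],[0,0,0,0.002,0,0,0],[0,0,0,0.002,0,0,0]]

```text
clock: 31.4
position: [0.6005, 0.1238, 0.0018]
tool_rot: [3.139, -0.001, 1.503]
force: [-0.9, -1.3, 5.3]
grip_width: -0.0
finger_force: 2.7
```

Request:
move_arm:
  moves:
    - [[0,0,0,0.001,0,0,0],[0,0,0,0.0015,0,0,0],[0,0,0,0.0015,0,0,0]]

```text
clock: 31.7
position: [0.6006, 0.1238, 0.0008]
tool_rot: [3.139, -0.001, 1.503]
force: [-5.2, -2.6, 17.8]
grip_width: 0.0001
finger_force: 8.8
```

```bash
python3 plan.py
```

```text
t 31.70 [0.6006 0.1238 0.0295] [ 3.1392e+00 -8.0000e-04  1.5029e+00] F [-5.2 -2.6 17.8] w 0.0001 ff 8.8
```

Request:
move_arm:
  moves:
    - [[0,0,0,0.0007,0,0,0],[0,0,0,0.0007,0,0,0],[0,0,0,0.0007,0,0,0]]

```text
clock: 32.0
position: [0.6006, 0.1238, 0.0008]
tool_rot: [3.139, -0.001, 1.503]
force: [-10.3, -2.4, 28.9]
grip_width: 0.0002
finger_force: 15.0
```

Request:
move_arm:
  moves:
    - [[0,0,0,-0.02,0,0,0],[0,0,0,-0.06,0,0,0],[0,0,0,-0.11,0,0,0],[0,-0.05,0,-0.15,0,0,0],[0,-0.09,0,-0.16,0,0,0]]

```text
clock: 32.5
position: [0.5952, 0.0391, 0.1605]
tool_rot: [3.136, -0.002, 1.507]
force: [1.1, -0.5, 0.2]
grip_width: 0.0
finger_force: 0.0
```

Request:
move_arm:
  moves:
    - [[0,-0.12,0,0,0,0,0],[0,-0.12,0,0,0,0,0],[0,-0.12,0,0,0,0,0],[0,-0.12,0,0,0,0,0]]

```text
clock: 32.9
position: [0.5856, -0.0855, 0.1581]
tool_rot: [3.139, 0.001, 1.498]
force: [0.6, -0.4, -0.6]
grip_width: -0.0
finger_force: 0.0
```

```bash
python3 plan.py; python3 - <<'E'
import cv2
import numpy as np
from snap import *
T=cv2.cvtColor(bot.grab_frame("top"),cv2.COLOR_RGB2BGR);cv2.imwrite("pics/t2.png",T)
Sc=cv2.cvtColor(bot.grab_frame("scene"),cv2.COLOR_RGB2BGR);cv2.imwrite("pics/s2.png",Sc)
# composite of 4: top driver x6, scene driver x4, top plate/shim x4, scene plate front x3
def cr(im,x,y,w,h,k):
    c=cv2.convertScaleAbs(cv2.resize(im[y:y+h,x:x+w],None,fx=k,fy=k,interpolation=cv2.INTER_CUBIC),alpha=1.4,beta=10)
    for i in range(0,w,10): cv2.line(c,(i*k,0),(i*k,5 if i%20 else 10),(0,0,255),1)
    for i in range(0,h,10): cv2.line(c,(0,i*k),(5 if i%20 else 10,i*k),(0,0,255),1)
    cv2.putText(c,f"{x},{y} x{k}",(12,20),0,.4,(0,0,255),1);return c
a=cr(T,420,250,45,35,8);b=cr(Sc,160,270,44,62,5);
c=cr(T,195,200,90,110,4)[:, :]; d=cr(Sc,305,185,130,110,3)
O=np.zeros((600,800,3),np.uint8)
O[:280,:360]=a;O[285:595,:220]=b;O[:440,370:730]=c
im=cr(Sc,310,185,120,52,4)[:,:];e=cr(Sc,310,200,140,75,4)[:155,:560]
O[445:600,230:790]=e
cv2.imwrite("pics/o.png",O)
E
```

```text
t 32.90 [ 0.5856 -0.0855  0.1868] [3.1390e+00 7.0000e-04 1.4982e+00] F [ 0.6 -0.4 -0.6] w -0.0000 ff 0.0
```

View pics/o.png

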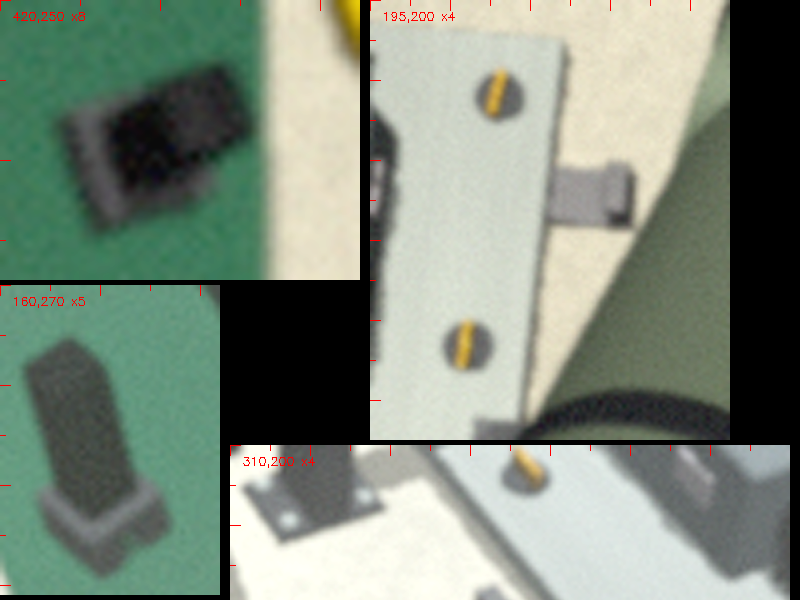

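```bash
cat > m2.py <<'E'
from plan import *
from h import proj,unproj,loc,fit
A8=lambda x,y:(420+x/8,250+y/8)
B5=lambda x,y:(160+x/5,270+(y-285)/5)
a,b,hh=.018,.01725,.012
L={"R":(1,1),"N":(1,-1),"L":(-1,-1),"F":(-1,1)}
P=lambda k,fx,fy,z:(L[k][0]*fx,L[k][1]*fy,z)
obs=[("scene",B5(103,577),P("N",a,b,.003)),("scene",B5(47,530),P("L",a,b,.003)),("scene",B5(170,525),P("R",a,b,.003)),
("scene",B5(97,543),P("N",a,b,.027)),("scene",B5(38,490),P("L",a,b,.027)),("scene",B5(165,487),P("R",a,b,.027)),
("scene",B5(25,368),P("L",hh,hh,.103)),("scene",B5(68,338),P("F",hh,hh,.103)),("scene",B5(105,368),P("R",hh,hh,.103)),
("top",A8(225,63),P("N",hh,hh,.103)),("top",A8(255,130),P("L",hh,hh,.103)),
("top",A8(62,118),P("R",a,b,.003)),("top",A8(100,232),P("F",a,b,.003))]
D,r=fit(obs,[.58,-.365,.39]);print("driver",D.round(4),r.tolist())
T4=lambda x,y:(195+(x-370)/4,200+y/4)
for n,e in(("screw2",[(504,70),(492,114)]),("screw1",[(467.5,321),(461.5,369)])):
    q=[unproj("top",T4(*p),.046) for p in e];d=q[0]-q[1];print(n,((q[0]+q[1])/2).round(4),"yaw",np.arctan2(d[1],d[0]).round(3),"len",np.linalg.norm(d).round(4))
print("nominal s2",st(.11,.034),"s1",st(-.04,.034))
for n,p,z in(("tape",(480,246),.02),("cup",(487,306),.05),("tab",T4(620,190),.05)):print(n,unproj("top",p,z).round(3))
im=__import__("cv2").imread("pics/t2.png")
import cv2
h=cv2.cvtColor(im,cv2.COLOR_BGR2HSV);m=cv2.inRange(h,(12,110,90),(28,255,255))
for n,(x,y) in(("s2",(227,223)),("s1",(218.6,286))):
    ys,xs=np.nonzero(m[int(y)-9:int(y)+10,int(x)-9:int(x)+10]);xs=xs+int(x)-9;ys=ys+int(y)-9
    c=np.array([xs.mean(),ys.mean()]);w,v=np.linalg.eigh(np.cov(xs,ys));v=v[:,1]*5
    q0,q1=unproj("top",c-v,.046),unproj("top",c+v,.046);d=q1-q0;print(n,len(xs),c,unproj("top",c,.044).round(4),"yaw",np.arctan2(d[1],d[0]).round(3))
E
python3 m2.py
```

```text
driver [ 0.5863 -0.3618  0.3388] [[0.2, 0.7], [-0.5, 0.2], [0.7, 0.2], [-0.8, -0.0], [-1.0, 0.6], [-0.2, 0.2], [-2.0, -0.8], [-0.0, -2.3], [1.0, -1.8], [0.1, -1.8], [0.3, -0.0], [-2.3, -0.0], [-1.7, -0.2]]
screw2 [0.6814 0.136  0.046 ] yaw -0.21 len 0.0274
screw1 [0.5315 0.1477 0.046 ] yaw -0.07 len 0.0278
nominal s2 (np.float64(0.6816), np.float64(0.1369)) s1 (np.float64(0.5319), np.float64(0.1471))
tape [ 0.643 -0.468  0.02 ]
cup [ 0.497 -0.468  0.05 ]
tab [0.623 0.061 0.05 ]
s2 36 [226.08333333 223.08333333] [0.6816 0.1385 0.044 ] yaw 2.935
s1 36 [218.36111111 285.69444444] [0.533  0.1487 0.044 ] yaw 3.055
```

```bash
python3 - <<'E'
from plan import *
plan([(.586,-.22,.18,.92),(.586,-.362,.16,.36),(.586,-.362,.055,.36)])
E
```

```text
(0.586, -0.22, 0.18, 0.92) -> [-0.1383, 0.0093, 0.0062] [0.0003, -0.0002, 0.0927] rows>=3.9
(0.586, -0.362, 0.16, 0.36) -> [-0.113, 0.086, 0.02] [-0.0, -0.0, 0.0891] rows>=3.7
(0.586, -0.362, 0.055, 0.36) -> [0.0, -0.0, 0.105] [0.0, 0.0, 0.0] rows>=2.1
```

Request:
move_arm:
  moves:
    - [[0.7,-0.1383,0.0093,0.0062,0,0,0.0927],[0.7,-0.1383,0.0093,0.0062,0,0,0.0927],[0.7,-0.1383,0.0093,0.0062,0,0,0.0927],[0.7,-0.1383,0.0093,0.0062,0,0,0.0927],[0.7,-0.1383,0.0093,0.0062,0,0,0.0927]]

```text
clock: 33.5
position: [0.5862, -0.2195, 0.1507]
tool_rot: [3.141, -0.001, 0.919]
force: [-0.3, 0.9, -0.1]
grip_width: 0.0596
finger_force: 0.0
```

Request:
move_arm:
  moves:
    - [[0.7,-0.113,0.086,0.02,0,0,0.0891],[0.7,-0.113,0.086,0.02,0,0,0.0891],[0.7,-0.113,0.086,0.02,0,0,0.0891],[0.7,-0.113,0.086,0.02,0,0,0.0891],[0.7,-0.113,0.086,0.02,0,0,0.0891]]

```text
clock: 34.0
position: [0.5864, -0.3611, 0.1302]
tool_rot: [-3.141, -0.001, 0.364]
force: [0.1, 1.0, 0.0]
grip_width: 0.0594
finger_force: 0.0
```

```bash
python3 plan.py; python3 - <<'E'
from plan import *
print(bot.observe()["qpos"])
plan([(.586,-.362,.12,.36),(.586,-.362,.055,.36)])
E
```

```text
t 34.00 [ 0.5864 -0.3611  0.1589] [-3.1409e+00 -8.0000e-04  3.6350e-01] F [0.1 1.  0. ] w 0.0594 ff 0.0
[ 0.05008367  0.82808785  0.73783266  1.50401926 -0.60965258  1.04918274
 -0.27095269]
(0.586, -0.362, 0.12, 0.36) -> [-0.0008, 0.0007, 0.0389] [-0.0001, -0.0001, 0.0006] rows>=0.8
(0.586, -0.362, 0.055, 0.36) -> [0.0, -0.0, 0.065] [0.0, 0.0, 0.0] rows>=1.3
```

Request:
move_arm:
  moves:
    - [[0.7,-0.0008,0.0007,0.0389,0,0,0],[0.7,-0.0008,0.0007,0.0389,0,0,0],[0.7,-0.0008,0.0007,0.07,0,0,0],[0.7,-0.0008,0.0007,0.104,0,0,0],[0.7,-0.0008,0.0007,0.104,0,0,0]]

```text
clock: 34.5
position: [0.585, -0.36, 0.0245]
tool_rot: [-3.137, 0.001, 0.366]
force: [-0.4, -0.1, 0.3]
grip_width: 0.0597
finger_force: 0.0
```

Request:
move_arm:
  moves:
    - [[0,0,0,0,0,0,0],[0,0,0,0,0,0,0],[0,0,0,0,0,0,0],[0,0,0,0,0,0,0],[0,0,0,0,0,0,0]]
  force: 60

```text
clock: 35.0
position: [0.5867, -0.3634, 0.0293]
tool_rot: [3.14, -0.003, 0.362]
force: [-0.8, 1.4, 10.1]
grip_width: 0.0231
finger_force: 57.7
```

Request:
move_arm:
  moves:
    - [[0,0,0,0,0,0,0],[0,0,0,-0.005,0,0,0],[0,0,0,-0.02,0,0,0],[0,0,0,-0.02,0,0,0]]
  force: 100

```text
clock: 35.4
position: [0.5865, -0.364, 0.0499]
tool_rot: [3.139, -0.003, 0.361]
force: [-0.1, -0.6, -1.9]
grip_width: 0.0227
finger_force: 97.0
```

```bash
python3 plan.py; python3 - <<'E'
from plan import *
plan([(.586,-.362,.15,.36),(.586,-.24,.17,.95),(.586,-.12,.18,1.54),(.61,.02,.18,2.13),(.655,.09,.18,2.60),(.6815,.137,.13,2.93),(.6815,.137,.11,2.93)])
E
```

```text
t 35.40 [ 0.5865 -0.364   0.0786] [ 3.1387 -0.0033  0.361 ] F [-0.1 -0.6 -1.9] w 0.0227 ff 97.0
(0.586, -0.362, 0.15, 0.36) -> [0.0005, -0.0019, -0.0714] [0.0005, -0.0005, 0.0002] rows>=1.4
(0.586, -0.24, 0.17, 0.95) -> [0.043, -0.1142, -0.02] [0.0, 0.0, -0.0939] rows>=3.9
(0.586, -0.12, 0.18, 1.54) -> [0.0976, -0.0698, -0.01] [-0.0, 0.0, -0.0939] rows>=3.9
(0.61, 0.02, 0.18, 2.13) -> [0.1407, 0.0197, 0.0] [0.0, 0.0, -0.0939] rows>=3.9
(0.655, 0.09, 0.18, 2.6) -> [0.0355, 0.0753, 0.0] [-0.0, 0.0, -0.0748] rows>=3.1
(0.6815, 0.137, 0.13, 2.93) -> [0.0015, 0.0539, 0.05] [0.0, 0.0, -0.0525] rows>=2.2
(0.6815, 0.137, 0.11, 2.93) -> [0.0, -0.0, 0.02] [0.0, 0.0, 0.0] rows>=0.4
```

Request:
move_arm:
  moves:
    - [[0,0,0,-0.035,0,0,0],[0,0,0,-0.0714,0,0,0],[0,0,0,-0.0714,0,0,0]]

```text
clock: 35.7
position: [0.5871, -0.365, 0.1235]
tool_rot: [3.136, -0.005, 0.361]
force: [-0.5, -0.4, -1.9]
grip_width: 0.0231
finger_force: 97.9
```

Request:
move_arm:
  moves:
    - [[0,0.043,-0.1142,-0.02,0,0,-0.0939],[0,0.043,-0.1142,-0.02,0,0,-0.0939],[0,0.043,-0.1142,-0.02,0,0,-0.0939],[0,0.043,-0.1142,-0.02,0,0,-0.0939],[0,0.043,-0.1142,-0.02,0,0,-0.0939]]

```text
clock: 36.2
position: [0.5856, -0.2404, 0.1388]
tool_rot: [3.14, -0.002, 0.955]
force: [0.1, -1.1, -2.4]
grip_width: 0.0231
finger_force: 98.3
```

Request:
move_arm:
  moves:
    - [[0,0.0976,-0.0698,-0.01,0,0,-0.0939],[0,0.0976,-0.0698,-0.01,0,0,-0.0939],[0,0.0976,-0.0698,-0.01,0,0,-0.0939],[0,0.0976,-0.0698,-0.01,0,0,-0.0939],[0,0.0976,-0.0698,-0.01,0,0,-0.0939]]

```text
clock: 36.7
position: [0.5852, -0.1215, 0.1485]
tool_rot: [3.14, -0.0, 1.539]
force: [-0.7, -0.7, -1.3]
grip_width: 0.0227
finger_force: 98.4
```

Request:
move_arm:
  moves:
    - [[0,0.1407,0.0197,0,0,0,-0.0939],[0,0.1407,0.0197,0,0,0,-0.0939],[0,0.1407,0.0197,0,0,0,-0.0939],[0,0.1407,0.0197,0,0,0,-0.0939],[0,0.1407,0.0197,0,0,0,-0.0939]]

```text
clock: 37.2
position: [0.6091, 0.0183, 0.1481]
tool_rot: [3.141, 0.0, 2.127]
force: [-0.6, -1.1, -1.9]
grip_width: 0.0227
finger_force: 98.4
```

Request:
move_arm:
  moves:
    - [[0,0.0355,0.0753,0,0,0,-0.0748],[0,0.0355,0.0753,0,0,0,-0.0748],[0,0.0355,0.0753,0,0,0,-0.0748],[0,0.0355,0.0753,0,0,0,-0.0748],[0,0.0355,0.0753,0,0,0,-0.0748]]

```text
clock: 37.7
position: [0.6539, 0.0863, 0.1483]
tool_rot: [-3.141, 0.001, 2.589]
force: [0.9, -0.4, -2.5]
grip_width: 0.0228
finger_force: 98.5
```

```bash
python3 plan.py; python3 - <<'E'
from plan import *
print(bot.observe()["qpos"])
plan([(.6815,.137,.14,2.93),(.6815,.137,.108,2.93)])
E
```

```text
t 37.70 [0.6539 0.0863 0.177 ] [-3.1413e+00  1.0000e-03  2.5895e+00] F [ 0.9 -0.4 -2.5] w 0.0228 ff 98.5
[-0.34875902  0.64215834  0.20010293  1.56082195 -0.14548314  0.95278445
  0.91556123]
(0.6815, 0.137, 0.14, 2.93) -> [0.0031, 0.0577, 0.037] [-0.0001, 0.0001, -0.0542] rows>=2.3
(0.6815, 0.137, 0.108, 2.93) -> [0.0, -0.0, 0.032] [0.0, 0.0, 0.0] rows>=0.6
```

Request:
move_arm:
  moves:
    - [[0,0.0031,0.0577,0.037,0,0,-0.0542],[0,0.0031,0.0577,0.037,0,0,-0.0542],[0,0.0031,0.0577,0.037,0,0,-0.0542],[0,0.0031,0.0577,0.037,0,0,-0.0542],[0,0.0031,0.0577,0.037,0,0,-0.0542]]

```text
clock: 38.2
position: [0.6812, 0.1383, 0.1119]
tool_rot: [-3.141, 0.002, 2.934]
force: [-0.2, -0.9, -2.2]
grip_width: 0.023
finger_force: 98.6
```

Request:
move_arm:
  moves:
    - [[0,0,0,0.02,0,0,0],[0,0,0,0.03,0,0,0],[0,0,0,0.03,0,0,0]]

```text
clock: 38.5
position: [0.6803, 0.1392, 0.0804]
tool_rot: [-3.141, -0.001, 2.938]
force: [-0.7, 0.8, -2.0]
grip_width: 0.0229
finger_force: 98.6
```

```bash
python3 plan.py; python3 - <<'E'
from plan import *
plan([(.6815,.137,.109,2.93)])
E
```

```text
t 38.50 [0.6803 0.1392 0.1091] [-3.1407e+00 -6.0000e-04  2.9385e+00] F [-0.7  0.8 -2. ] w 0.0229 ff 98.6
(0.6815, 0.137, 0.109, 2.93) -> [-0.0016, -0.0019, 0.0001] [-0.0001, -0.0001, 0.0013] rows>=0.1
```

Request:
move_arm:
  moves:
    - [[0,-0.0015,-0.001,0,0,0,0.0013],[0,-0.0015,-0.001,0.003,0,0,0.0013],[0,-0.0015,-0.001,0.006,0,0,0.0013],[0,-0.0015,-0.001,0.009,0,0,0.0013],[0,-0.0015,-0.001,0.009,0,0,0.0013]]

```text
clock: 39.0
position: [0.6822, 0.1387, 0.0722]
tool_rot: [3.141, 0.001, 2.933]
force: [0.4, 0.2, -1.9]
grip_width: 0.0226
finger_force: 98.6
```

Request:
move_arm:
  moves:
    - [[0,0,0,0.0015,0,0,0],[0,0,0,0.003,0,0,0],[0,0,0,0.003,0,0,0]]

```text
clock: 39.3
position: [0.6824, 0.1388, 0.0694]
tool_rot: [3.141, 0.001, 2.933]
force: [0.8, 0.2, -1.6]
grip_width: 0.023
finger_force: 98.6
```

```bash
python3 plan.py
```

```text
t 39.30 [0.6824 0.1388 0.0981] [3.1412e+00 1.0000e-03 2.9332e+00] F [ 0.8  0.2 -1.6] w 0.0230 ff 98.6
```

Request:
move_arm:
  moves:
    - [[0,0,0,0.0015,0,0,0],[0,0,0,0.003,0,0,0],[0,0,0,0.003,0,0,0]]

```text
clock: 39.6
position: [0.6824, 0.1387, 0.0664]
tool_rot: [3.141, 0.001, 2.933]
force: [-0.3, -0.0, -1.7]
grip_width: 0.0228
finger_force: 98.6
```

Request:
move_arm:
  moves:
    - [[0,0,0,0.0015,0,0,0],[0,0,0,0.003,0,0,0],[0,0,0,0.003,0,0,0]]

```text
clock: 39.9
position: [0.6824, 0.1387, 0.0634]
tool_rot: [3.141, 0.001, 2.933]
force: [0.2, 0.7, -2.7]
grip_width: 0.0226
finger_force: 98.6
```

```bash
python3 plan.py;python3 -c "
from workcell import bot;print(bot.observe()['moment'],bot.observe()['qpos'])"
```

```text
t 39.90 [0.6824 0.1387 0.0921] [3.1412e+00 1.0000e-03 2.9332e+00] F [ 0.2  0.7 -2.7] w 0.0226 ff 98.6
[ 0.03261105 -0.01896664  0.05022898] [-0.34301223  0.78920172  0.09494216  1.49980069 -0.08904079  0.85571521
  1.14478128]
```

Request:
move_arm:
  moves:
    - [[0,0,0,0,0,0,0.016],[0,0,0,0,0,0,0.032],[0,0,0,0,0,0,0.048],[0,0,0,0,0,0,0.064],[0,0,0,0,0,0,0.08]]

```text
clock: 40.4
position: [0.6826, 0.14, 0.0635]
tool_rot: [3.139, 0.0, 2.427]
force: [2.8, 4.3, -5.6]
grip_width: 0.023
finger_force: 98.2
```

Request:
move_arm:
  moves:
    - [[0,0,0,0,0,0,0.016],[0,0,0,0,0,0,0.032],[0,0,0,0,0,0,0.048],[0,0,0,0,0,0,0.064],[0,0,0,0,0,0,0.08]]

```text
clock: 40.9
position: [0.6831, 0.14, 0.0636]
tool_rot: [3.138, -0.001, 1.925]
force: [4.4, 3.6, -7.3]
grip_width: 0.0227
finger_force: 98.0
```

Request:
move_arm:
  moves:
    - [[0,0,0,0,0,0,0.016],[0,0,0,0,0,0,0.032],[0,0,0,0,0,0,0.048],[0,0,0,0,0,0,0.064],[0,0,0,0,0,0,0.064]]

```text
clock: 41.4
position: [0.6833, 0.1398, 0.0637]
tool_rot: [3.138, -0.001, 1.523]
force: [5.1, 1.6, -4.2]
grip_width: 0.0232
finger_force: 98.4
```

```bash
python3 plan.py;python3 -c "
from workcell import bot;print(bot.observe()['moment'])"
```

```text
t 41.40 [0.6833 0.1398 0.0924] [ 3.1384e+00 -1.0000e-03  1.5227e+00] F [ 5.1  1.6 -4.2] w 0.0232 ff 98.4
[ 0.68938419 -1.20252009  0.06805857]
```

Request:
move_arm:
  moves:
    - [[0,0,0,0,0,0,0.01],[0,0,0,0,0,0,0.02],[0,0,0,0,0,0,0.03],[0,0,0,0,0,0,0.03]]

```text
clock: 41.8
position: [0.6834, 0.1396, 0.0638]
tool_rot: [3.138, -0.002, 1.336]
force: [5.8, 1.9, -4.8]
grip_width: 0.0229
finger_force: 98.2
```

```bash
python3 plan.py;python3 -c "
from workcell import bot;print(bot.observe()['moment'])"
```

```text
t 41.80 [0.6834 0.1396 0.0925] [ 3.1385e+00 -1.6000e-03  1.3356e+00] F [ 5.8  1.9 -4.8] w 0.0229 ff 98.2
[ 0.58862461 -1.49060207  0.12542561]
```

Request:
move_arm:
  moves:
    - [[0,0,0,0,0,0,0.01],[0,0,0,0,0,0,0.015],[0,0,0,0,0,0,0.015]]

```text
clock: 42.1
position: [0.6832, 0.1392, 0.0637]
tool_rot: [3.139, -0.001, 1.244]
force: [5.8, 1.0, -5.6]
grip_width: 0.0231
finger_force: 100.7
```

```bash
python3 plan.py;python3 -c "
from workcell import bot;print(bot.observe()['moment'])"
```

```text
t 42.10 [0.6832 0.1392 0.0924] [ 3.1390e+00 -1.1000e-03  1.2437e+00] F [ 5.8  1.  -5.6] w 0.0231 ff 100.7
[ 0.3018671  -1.59171506  0.85088581]
```

Request:
move_arm:
  moves:
    - [[0,0,0,0,0,0,-0.015],[0,0,0,0,0,0,-0.015],[0,0,0,-0.01,0,0,-0.015],[0,0,0,-0.03,0,0,-0.015],[0,0,0,-0.07,0,0,-0.015]]

```text
clock: 42.6
position: [0.6805, 0.1385, 0.1319]
tool_rot: [-3.138, 0.002, 1.335]
force: [-0.2, -0.0, -2.1]
grip_width: 0.0229
finger_force: 100.8
```

```bash
python3 plan.py; python3 - <<'E'
from plan import *
plan([(.65,.139,.165,1.8),(.61,.141,.165,2.24),(.57,.144,.165,2.68),(.533,.149,.14,3.07),(.533,.149,.108,3.07)])
E
```

```text
t 42.60 [0.6805 0.1385 0.1606] [-3.1381e+00  1.6000e-03  1.3346e+00] F [-0.2 -0.  -2.1] w 0.0229 ff 100.8
(0.65, 0.139, 0.165, 1.8) -> [-0.0067, -0.0298, -0.0042] [-0.0006, 0.0001, -0.0741] rows>=3.1
(0.61, 0.141, 0.165, 2.24) -> [0.011, -0.0385, -0.0] [-0.0, 0.0, -0.07] rows>=2.9
(0.57, 0.144, 0.165, 2.68) -> [0.0272, -0.0295, -0.0] [0.0, 0.0, -0.07] rows>=2.9
(0.533, 0.149, 0.14, 3.07) -> [0.0354, -0.012, 0.025] [-0.0, 0.0, -0.0621] rows>=2.6
(0.533, 0.149, 0.108, 3.07) -> [0.0, -0.0, 0.032] [0.0, 0.0, 0.0] rows>=0.6
```

Request:
move_arm:
  moves:
    - [[0,-0.0067,-0.0298,-0.0042,0,0,-0.0741],[0,-0.0067,-0.0298,-0.0042,0,0,-0.0741],[0,-0.0067,-0.0298,-0.0042,0,0,-0.0741],[0,-0.0067,-0.0298,-0.0042,0,0,-0.0741]]

```text
clock: 43.0
position: [0.6516, 0.139, 0.1382]
tool_rot: [3.14, -0.001, 1.804]
force: [0.1, 0.2, -1.5]
grip_width: 0.0233
finger_force: 101.1
```

Request:
move_arm:
  moves:
    - [[0,0.011,-0.0385,0,0,0,-0.07],[0,0.011,-0.0385,0,0,0,-0.07],[0,0.011,-0.0385,0,0,0,-0.07],[0,0.011,-0.0385,0,0,0,-0.07]]

```text
clock: 43.4
position: [0.6117, 0.1407, 0.1379]
tool_rot: [3.14, 0.0, 2.24]
force: [0.4, -0.1, -1.8]
grip_width: 0.0229
finger_force: 101.1
```

Request:
move_arm:
  moves:
    - [[0,0.0272,-0.0295,0,0,0,-0.07],[0,0.0272,-0.0295,0,0,0,-0.07],[0,0.0272,-0.0295,0,0,0,-0.07],[0,0.0272,-0.0295,0,0,0,-0.07]]

```text
clock: 43.8
position: [0.5719, 0.1436, 0.1377]
tool_rot: [3.141, 0.001, 2.677]
force: [-0.1, 0.6, -1.5]
grip_width: 0.0231
finger_force: 101.1
```

Request:
move_arm:
  moves:
    - [[0,0.0354,-0.012,0.025,0,0,-0.0621],[0,0.0354,-0.012,0.025,0,0,-0.0621],[0,0.0354,-0.012,0.025,0,0,-0.0621],[0,0.0354,-0.012,0.05,0,0,-0.0621],[0,0.0354,-0.012,0.05,0,0,-0.0621]]

```text
clock: 44.3
position: [0.5335, 0.148, 0.0854]
tool_rot: [-3.14, -0.002, 3.063]
force: [0.2, -0.3, -2.1]
grip_width: 0.023
finger_force: 100.9
```

```bash
python3 plan.py; python3 - <<'E'
from plan import *
plan([(.533,.1488,.100,3.07)])
E
```

```text
t 44.30 [0.5335 0.148  0.1141] [-3.1400e+00 -2.3000e-03  3.0634e+00] F [ 0.2 -0.3 -2.1] w 0.0230 ff 100.9
(0.533, 0.1488, 0.1, 3.07) -> [0.0006, 0.0008, 0.0141] [-0.0003, -0.0004, -0.001] rows>=0.3
```

Request:
move_arm:
  moves:
    - [[0,0.0006,0.0006,0.005,0,0,-0.001],[0,0.0006,0.0006,0.009,0,0,-0.001],[0,0.0006,0.0006,0.012,0,0,-0.001],[0,0.0006,0.0006,0.015,0,0,-0.001],[0,0.0006,0.0006,0.015,0,0,-0.001]]

```text
clock: 44.8
position: [0.5343, 0.1495, 0.0725]
tool_rot: [3.141, 0.001, 3.078]
force: [-0.3, 0.4, -2.7]
grip_width: 0.0229
finger_force: 101.0
```

Request:
move_arm:
  moves:
    - [[0,0,0,0.0015,0,0,0],[0,0,0,0.003,0,0,0],[0,0,0,0.003,0,0,0]]

```text
clock: 45.1
position: [0.5342, 0.1494, 0.0695]
tool_rot: [3.141, 0.001, 3.079]
force: [0.0, 0.1, -2.7]
grip_width: 0.0231
finger_force: 101.0
```

```bash
python3 plan.py
```

```text
t 45.10 [0.5342 0.1494 0.0982] [3.1414e+00 1.2000e-03 3.0788e+00] F [ 0.   0.1 -2.7] w 0.0231 ff 101.0
```

Foot is below the blade top with no contact, so the slot has engaged; going down 6 mm more, then turning.

Request:
move_arm:
  moves:
    - [[0,0,0,0.0015,0,0,0],[0,0,0,0.003,0,0,0],[0,0,0,0.0045,0,0,0],[0,0,0,0.006,0,0,0],[0,0,0,0.006,0,0,0]]

```text
clock: 45.6
position: [0.5342, 0.1494, 0.0634]
tool_rot: [3.141, 0.001, 3.079]
force: [-0.2, 0.5, -1.2]
grip_width: 0.0229
finger_force: 101.0
```

Request:
move_arm:
  moves:
    - [[0,0,0,0,0,0,0.016],[0,0,0,0,0,0,0.032],[0,0,0,0,0,0,0.048],[0,0,0,0,0,0,0.064],[0,0,0,0,0,0,0.08]]

```text
clock: 46.1
position: [0.5343, 0.1498, 0.0636]
tool_rot: [3.14, 0.001, 2.573]
force: [-0.7, 1.5, -3.5]
grip_width: 0.0231
finger_force: 100.9
```

Request:
move_arm:
  moves:
    - [[0,0,0,0,0,0,0.016],[0,0,0,0,0,0,0.032],[0,0,0,0,0,0,0.048],[0,0,0,0,0,0,0.064],[0,0,0,0,0,0,0.08]]

```text
clock: 46.6
position: [0.5341, 0.1496, 0.0636]
tool_rot: [3.141, 0.0, 2.07]
force: [-0.9, 0.4, -2.5]
grip_width: 0.0228
finger_force: 101.0
```

Request:
move_arm:
  moves:
    - [[0,0,0,0,0,0,0.016],[0,0,0,0,0,0,0.032],[0,0,0,0,0,0,0.048],[0,0,0,0,0,0,0.064],[0,0,0,0,0,0,0.064]]

```text
clock: 47.1
position: [0.534, 0.1494, 0.0635]
tool_rot: [3.141, 0.0, 1.67]
force: [-1.3, -2.0, -0.7]
grip_width: 0.0229
finger_force: 101.3
```

```bash
python3 plan.py;python3 -c "
from workcell import bot;print(bot.observe()['moment'])"
```

```text
t 47.10 [0.534  0.1494 0.0922] [3.1409e+00 4.0000e-04 1.6699e+00] F [-1.3 -2.  -0.7] w 0.0229 ff 101.3
[-0.27434831  0.47031006  0.05002713]
```

Request:
move_arm:
  moves:
    - [[0,0,0,0,0,0,0.01],[0,0,0,0,0,0,0.02],[0,0,0,0,0,0,0.03],[0,0,0,0,0,0,0.03]]

```text
clock: 47.5
position: [0.534, 0.1494, 0.0635]
tool_rot: [3.141, 0.0, 1.485]
force: [-2.5, -0.8, -0.5]
grip_width: 0.0232
finger_force: 101.2
```

```bash
python3 -c "
from workcell import bot;print(bot.observe()['moment'])"
```

```text
[-0.35444501  0.81252456  0.04956462]
```

Request:
move_arm:
  moves:
    - [[0,0,0,0,0,0,0.01],[0,0,0,0,0,0,0.015],[0,0,0,0,0,0,0.015]]

```text
clock: 47.8
position: [0.5339, 0.1494, 0.0635]
tool_rot: [3.141, -0.0, 1.391]
force: [-5.2, -1.7, 0.0]
grip_width: 0.0231
finger_force: 101.2
```

```bash
python3 plan.py;python3 -c "
from workcell import bot;print(bot.observe()['moment'])"
```

```text
t 47.80 [0.5339 0.1494 0.0922] [ 3.1411e+00 -1.0000e-04  1.3907e+00] F [-5.2 -1.7  0. ] w 0.0231 ff 101.2
[-0.45370643  1.20339258  0.11499851]
```

Request:
move_arm:
  moves:
    - [[0,0,0,0,0,0,0.008],[0,0,0,0,0,0,0.012],[0,0,0,0,0,0,0.012]]

```text
clock: 48.1
position: [0.5339, 0.1494, 0.0635]
tool_rot: [3.141, -0.0, 1.315]
force: [-5.6, -2.5, 0.3]
grip_width: 0.0227
finger_force: 101.3
```

```bash
python3 plan.py;python3 -c "
from workcell import bot;print(bot.observe()['moment'])"
```

```text
t 48.10 [0.5339 0.1494 0.0922] [ 3.1411e+00 -1.0000e-04  1.3151e+00] F [-5.6 -2.5  0.3] w 0.0227 ff 101.3
[-0.49166391  1.3724562   0.1541768 ]
```

Request:
move_arm:
  moves:
    - [[0,0,0,0,0,0,0.006],[0,0,0,0,0,0,0.008],[0,0,0,0,0,0,0.008]]

```text
clock: 48.4
position: [0.5339, 0.1494, 0.0635]
tool_rot: [3.141, 0.0, 1.266]
force: [-5.9, -2.6, 1.7]
grip_width: 0.023
finger_force: 101.5
```

```bash
python3 plan.py;python3 -c "
from workcell import bot;print(bot.observe()['moment'])"
```

```text
t 48.40 [0.5339 0.1494 0.0922] [3.1411 0.     1.266 ] F [-5.9 -2.6  1.7] w 0.0230 ff 101.5
[-0.63543502  1.50443387  0.67683437]
```

Request:
move_arm:
  moves:
    - [[0,0,0,0,0,0,-0.015],[0,0,0,0,0,0,-0.015],[0,0,0,-0.01,0,0,-0.015],[0,0,0,-0.03,0,0,-0.015],[0,0,0,-0.07,0,0,-0.015]]

```text
clock: 48.9
position: [0.5336, 0.1491, 0.1335]
tool_rot: [-3.141, 0.001, 1.355]
force: [0.2, 1.2, -2.2]
grip_width: 0.0227
finger_force: 101.0
```

```bash
python3 plan.py; python3 - <<'E'
from plan import *
plan([(.55,.0,.175,1.36),(.56,-.16,.175,1.1),(.575,-.28,.17,.7),(.585,-.36,.15,.36),(.585,-.36,.064,.36)])
E
```

```text
t 48.90 [0.5336 0.1491 0.1622] [-3.1412e+00  1.3000e-03  1.3555e+00] F [ 0.2  1.2 -2.2] w 0.0227 ff 101.0
(0.55, 0.0, 0.175, 1.36) -> [-0.1421, 0.0479, -0.0126] [-0.0001, 0.0002, -0.0007] rows>=3.0
(0.56, -0.16, 0.175, 1.1) -> [-0.1544, 0.0433, 0.0] [0.0, -0.0, 0.0414] rows>=3.2
(0.575, -0.28, 0.17, 0.7) -> [-0.1001, 0.0678, 0.005] [-0.0, -0.0, 0.0637] rows>=2.7
(0.585, -0.36, 0.15, 0.36) -> [-0.0439, 0.0676, 0.02] [0.0, -0.0, 0.0541] rows>=2.3
(0.585, -0.36, 0.064, 0.36) -> [0.0, -0.0, 0.086] [0.0, 0.0, 0.0] rows>=1.7
```

Request:
move_arm:
  moves:
    - [[0,-0.1421,0.0479,-0.0126,0,0,0],[0,-0.1421,0.0479,-0.0126,0,0,0],[0,-0.1421,0.0479,-0.0126,0,0,0],[0,-0.1421,0.0479,-0.0126,0,0,0]]

```text
clock: 49.3
position: [0.5519, -0.0072, 0.1484]
tool_rot: [3.136, 0.001, 1.347]
force: [-0.1, 0.8, -1.6]
grip_width: 0.0227
finger_force: 101.2
```

Request:
move_arm:
  moves:
    - [[0,-0.1544,0.0433,0,0,0,0.0414],[0,-0.1544,0.0433,0,0,0,0.0414],[0,-0.1544,0.0433,0,0,0,0.0414],[0,-0.1544,0.0433,0,0,0,0.0414],[0,-0.1544,0.0433,0,0,0,0.0414]]

```text
clock: 49.8
position: [0.5606, -0.1624, 0.147]
tool_rot: [3.139, -0.0, 1.092]
force: [0.1, 0.9, -2.1]
grip_width: 0.0227
finger_force: 101.0
```

Request:
move_arm:
  moves:
    - [[0,-0.1001,0.0678,0.005,0,0,0.0637],[0,-0.1001,0.0678,0.005,0,0,0.0637],[0,-0.1001,0.0678,0.005,0,0,0.0637],[0,-0.1001,0.0678,0.005,0,0,0.0637]]

```text
clock: 50.2
position: [0.5752, -0.282, 0.1414]
tool_rot: [3.139, -0.0, 0.69]
force: [0.7, 0.8, -1.7]
grip_width: 0.0231
finger_force: 101.0
```

Request:
move_arm:
  moves:
    - [[0,-0.0439,0.0676,0.02,0,0,0.0541],[0,-0.0439,0.0676,0.02,0,0,0.0541],[0,-0.0439,0.0676,0.02,0,0,0.0541],[0,-0.0439,0.0676,0.05,0,0,0.0541],[0,-0.0439,0.0676,0.09,0,0,0.0541]]

```text
clock: 50.7
position: [0.5873, -0.3583, 0.0521]
tool_rot: [3.139, -0.004, 0.359]
force: [0.7, 0.7, -2.2]
grip_width: 0.0226
finger_force: 101.3
```

```bash
python3 plan.py; python3 - <<'E'
from plan import *
plan([(.585,-.36,.0605,.36)])
E
```

```text
t 50.70 [ 0.5873 -0.3583  0.0808] [ 3.1393 -0.0042  0.3593] F [ 0.7  0.7 -2.2] w 0.0226 ff 101.3
(0.585, -0.36, 0.0605, 0.36) -> [-0.0028, 0.0008, 0.0203] [0.0004, -0.0007, -0.0001] rows>=0.4
```

Request:
move_arm:
  moves:
    - [[0,-0.001,0,0.01,0.0004,-0.0007,0],[0,-0.001,0,0.018,0.0004,-0.0007,0],[0,-0.001,0,0.0205,0.0004,-0.0007,0],[0,-0.001,0,0.0205,0.0004,-0.0007,0]]

```text
clock: 51.1
position: [0.5849, -0.36, 0.0319]
tool_rot: [-3.14, 0.002, 0.358]
force: [0.1, -1.2, -1.7]
grip_width: 0.023
finger_force: 100.9
```

Request:
move_arm:
  moves:
    - [[0,0,0,0.001,0,0,0],[0,0,0,0.0015,0,0,0],[0,0,0,0.0015,0,0,0]]

```text
clock: 51.4
position: [0.5844, -0.36, 0.0296]
tool_rot: [-3.14, 0.003, 0.357]
force: [-0.2, -0.1, -2.0]
grip_width: 0.0233
finger_force: 100.9
```

Request:
move_arm:
  moves:
    - [[0,0,0,0.001,0,0,0],[0,0,0,0.001,0,0,0]]

```text
clock: 51.6
position: [0.5844, -0.3601, 0.0293]
tool_rot: [-3.14, 0.002, 0.357]
force: [-3.7, 4.5, 13.4]
grip_width: 0.023
finger_force: 103.4
```

Request:
move_arm:
  moves:
    - [[0,0,0,-0.0005,0,0,0],[0.7,0,0,-0.0005,0,0,0],[0.7,0,0,-0.0005,0,0,0],[0.7,0,0,-0.0005,0,0,0],[0.7,0,0,-0.0005,0,0,0]]

```text
clock: 52.1
position: [0.5841, -0.36, 0.0286]
tool_rot: [-3.139, 0.003, 0.357]
force: [-0.5, -0.8, -0.3]
grip_width: 0.0596
finger_force: 0.0
```

Request:
move_arm:
  moves:
    - [[0.7,0,0,-0.03,0,0,0],[0.7,0,0,-0.07,0,0,0],[0.7,0,0,-0.11,0,0,0],[0.7,0,0,-0.15,0,0,0],[0.7,0,0,-0.15,0,0,0]]

```text
clock: 52.6
position: [0.5861, -0.3619, 0.184]
tool_rot: [3.138, -0.001, 0.357]
force: [-0.8, -0.1, -1.0]
grip_width: 0.0598
finger_force: 0.0
```

```bash
python3 plan.py; python3 - <<'E'
from plan import *
plan([(.45,-.16,.25,.36),(.38,.02,.3,.36),(.3,.2,.3,.7),(.25,.38,.3,1.1)])
E
```

```text
t 52.60 [ 0.5861 -0.3619  0.2127] [ 3.1384e+00 -1.2000e-03  3.5690e-01] F [-0.8 -0.1 -1. ] w 0.0598 ff 0.0
(0.45, -0.16, 0.25, 0.36) -> [-0.057, -0.2366, -0.0381] [0.0005, -0.0002, -0.0005] rows>=4.9
(0.38, 0.02, 0.3, 0.36) -> [-0.0021, -0.1931, -0.05] [0.0, 0.0, 0.0] rows>=4.0
(0.3, 0.2, 0.3, 0.7) -> [-0.0115, -0.1966, -0.0] [0.0, 0.0, -0.0541] rows>=3.9
(0.25, 0.38, 0.3, 1.1) -> [0.0777, -0.1699, -0.0] [0.0, 0.0, -0.0637] rows>=3.7
```

Request:
move_arm:
  moves:
    - [[0.7,-0.057,-0.2366,-0.0381,0,0,0],[0.7,-0.057,-0.2366,-0.0381,0,0,0],[0.7,-0.057,-0.2366,-0.0381,0,0,0],[0.7,-0.057,-0.2366,-0.0381,0,0,0],[0.7,-0.057,-0.2366,-0.0381,0,0,0]]

```text
clock: 53.1
position: [0.4485, -0.1585, 0.2169]
tool_rot: [-3.138, 0.003, 0.357]
force: [1.2, 0.8, 2.1]
grip_width: 0.0599
finger_force: 0.0
```

Request:
move_arm:
  moves:
    - [[0.7,-0.002,-0.193,-0.05,0,0,0],[0.7,-0.002,-0.193,-0.05,0,0,0],[0.7,-0.002,-0.193,-0.05,0,0,0],[0.7,-0.002,-0.193,-0.05,0,0,0],[0.7,-0.002,-0.193,-0.05,0,0,0]]

```text
clock: 53.6
position: [0.3986, -0.0197, 0.2581]
tool_rot: [3.141, 0.002, 0.358]
force: [0.0, -0.5, 0.5]
grip_width: 0.0597
finger_force: 0.0
```

```bash
python3 plan.py; cat > chk.py <<'E'
from plan import *
import cv2
from h import unproj,proj,loc
t=cv2.cvtColor(bot.grab_frame("top"),cv2.COLOR_RGB2BGR);s=cv2.cvtColor(bot.grab_frame("scene"),cv2.COLOR_RGB2BGR)
cv2.imwrite("pics/tf.png",t);cv2.imwrite("pics/sf.png",s)
def col(im,lo,hi,x,y,w,h):
    m=cv2.inRange(cv2.cvtColor(im[y:y+h,x:x+w],cv2.COLOR_BGR2HSV),lo,hi);ys,xs=np.nonzero(m)
    if len(xs)<8:return len(xs)
    e,v=np.linalg.eigh(np.cov(xs,ys));return len(xs),(xs.mean()+x).round(2),(ys.mean()+y).round(2),v[:,1].round(2).tolist(),np.sqrt(e).round(2).tolist()
for n,x,y in(("s2",227,223),("s1",218,286)):print(n,col(t,(12,110,90),(28,255,255),x-10,y-10,20,20))
o,os_=cv2.imread("pics/top0.png"),cv2.imread("pics/scene0.png")
d=lambda a,b,x,y,w,h:int((np.abs(a[y:y+h,x:x+w].astype(int)-b[y:y+h,x:x+w]).sum(2)>60).sum())
for n,r in(("adapter",(312,184,16,16)),("atten",(348,178,28,36)),("tape",(458,222,44,46)),("cup",(462,284,45,42)),("driver",(420,250,40,32)),("mat",(374,240,80,148))):print(n,"diff",d(t,o,*r))
for n,im in(("now",t),("start",o)):
    print(n,"bar block",col(im,(0,0,0),(179,255,45),392,295,30,60),"bar metal",col(im,(0,0,110),(179,60,255),385,250,40,130),"driver dark",col(im,(0,0,0),(179,255,45),420,250,40,32))
print("shim tab grey",col(t,(0,0,60),(179,40,140),240,235,20,25))
E
python3 chk.py
```

```text
t 53.60 [ 0.3986 -0.0197  0.2868] [3.141e+00 1.600e-03 3.575e-01] F [ 0.  -0.5  0.5] w 0.0597 ff 0.0
s2 (34, np.float64(226.5), np.float64(222.5), [-0.99, -0.15], [0.89, 3.09])
s1 (36, np.float64(218.61), np.float64(285.58), [-0.99, -0.15], [0.92, 3.15])
adapter diff 0
atten diff 0
tape diff 0
cup diff 0
driver diff 12
mat diff 966
now bar block (193, np.float64(399.68), np.float64(305.34), [0.12, 0.99], [2.78, 5.84]) bar metal (696, np.float64(400.13), np.float64(310.28), [0.1, 0.99], [2.26, 37.61]) driver dark (287, np.float64(438.52), np.float64(268.37), [-0.81, 0.59], [3.82, 6.54])
start bar block (202, np.float64(402.52), np.float64(314.67), [0.13, 0.99], [2.89, 5.85]) bar metal (652, np.float64(403.04), np.float64(319.82), [0.1, 1.0], [2.13, 37.81]) driver dark (312, np.float64(439.15), np.float64(267.76), [-0.83, 0.56], [4.07, 6.57])
shim tab grey (354, np.float64(248.77), np.float64(247.99), [-0.84, -0.55], [5.67, 5.83])
```

```bash
python3 - <<'E'
import cv2,numpy as np
from workcell import bot
a,b=cv2.imread("pics/t2.png"),cv2.imread("pics/tf.png");c,e=cv2.imread("pics/s2.png"),cv2.imread("pics/sf.png")
d=lambda a,b,x,y,w,h:int((np.abs(a[y:y+h,x:x+w].astype(int)-b[y:y+h,x:x+w]).sum(2)>60).sum())
dd=d(a,b,228,234,30,28),d(a,b,228,200,16,40);print(dd)
if sum(dd)<25: print(bot.job_done())
E
```

```text
(0, 14)
the job is handed in; nothing more can be done
None
```

I finished the job and handed it in at about 54 s. The plate was pressed level on the one shim that was laid out, both screws were turned to their stops with the driver, and the bar and driver are back on the mat with the bystanders unmoved; the judge's result was not returned.

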